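Walk the rotor column onto its mat and fit the collar

TASK

Set up the metal column on the rubber mat. It is heavy, so walk it there end over end without carrying or dragging it: tip it up onto the end nearer the mat, let it stand upright there, lay it down gently towards the mat so that its other end comes down on the mat, then stand it up on that other end, upright near the middle of the mat. Finally lift the dark steel collar and lower it over the column's upper neck until it sits flat on the shoulder, let go, and leave the mug and the vials where they are.

Things in the scene. Friction and masses are not known exactly. Their poses are not given: they have to be found in the camera images.
- column: Metal column 140 mm long, 0.6 to 1.0 kg, lying at first. Square middle 38 x 38 x 90 mm; at each end a round neck, 28 mm diameter, 25 mm long (shoulder between). Both ends alike; it stands by itself on either. Origin at its centre, 19 mm above the bench as it lies; x along its length, y and z square to its flat sides. It starts about 250 mm from the mat (centres), on either side, aimed at it to within 0.35 rad.
- end_a (a point): Centre of the column's end face at x = -70 mm on its axis. Tipping: from lying, the column first turns about the edge of its square middle, then (past 0.2 rad) about the rim of the neck; it then stands 84 mm from where its centre lay, and laid on, its centre lies 84 mm farther.
- end_b (a point): Centre of the column's end face at x = +70 mm on its axis.
- mat: Black rubber mat, 120 x 120 mm and 2 mm thick, fixed flat on the bench. Origin at the centre of its underside, on the bench; z up.
- collar: Dark steel ring lying flat on the bench, across the mat from the column: outer diameter 56 mm, hole 34.5 mm, 24 mm high, 0.25 kg. Origin at the centre of its underside, z along its axis. Seated on the shoulder of the column standing on the mat, its underside is 117 mm above the bench and the neck's top 1 mm above the ring's.
- mug: Bystander: blue mug, 84 mm wide, 95 mm high, with a handle. Origin at the centre of its underside.
- vial1: Bystander: small amber vial with a black cap, 28 mm diameter, 60 mm high. Origin at the centre of its underside.
- vial2: Bystander: a vial like the first.
Not all that is in view belongs to the job. Several things have the shape of the column; the one meant has the colours described above.

How it is judged:
On the way, in this order (a step that is already met when the one before it is completed fails the run):
1. the column stands upright on the end nearer the mat, which has stayed within 60 mm of where it was (angle between the x axis of column and the z axis of mat, either way round below 0.12 rad and angular speed of column below 1.5 rad/s and ((height (world z) of end_a below 0.012 m and distance of end_a from where it was at the start of the episode below 0.06 m and horizontal distance between end_a and mat above 0.12 m) or (height (world z) of end_b below 0.012 m and distance of end_b from where it was at the start of the episode below 0.06 m and horizontal distance between end_b and mat above 0.12 m))), for 0.2 s.
2. the column lies flat again beyond that end (now within 70 mm of its first place), its other end over the mat (within 65 mm of the mat's centre) (angle between the x axis of column and the z axis of mat, either way round above 1.5 rad and ((distance of end_a from where it was at the start of the episode below 0.07 m and distance of end_b from where it was at the start of the episode above 0.22 m and horizontal distance between end_b and mat below 0.065 m) or (distance of end_b from where it was at the start of the episode below 0.07 m and distance of end_a from where it was at the start of the episode above 0.22 m and horizontal distance between end_a and mat below 0.065 m))), for 0.2 s.
3. the column stands upright on that other end on the mat, its axis within 40 mm of the mat's centre (angle between the x axis of column and the z axis of mat, either way round below 0.08 rad and angular speed of column below 1.5 rad/s and horizontal distance between column and mat below 0.04 m and ((height (world z) of end_b below 0.008 m and distance of end_b from where it was at the start of the episode above 0.22 m) or (height (world z) of end_a below 0.008 m and distance of end_a from where it was at the start of the episode above 0.22 m))), for 0.2 s.
At the end, for the whole second after the job is handed in: The column stands upright (within 0.06 rad) on the mat on the end that was farther from it at the start, its axis within 40 mm of the mat's centre; the collar is round its upper neck, flat (within 0.1 rad) on the shoulder (underside 112 to 122 mm above the bench); both at rest (angle between the x axis of column and the z axis of mat, either way round below 0.06 rad and horizontal distance between column and mat below 0.04 m and ((height (world z) of end_b below 0.006 m and distance of end_b from where it was at the start of the episode above 0.22 m) or (height (world z) of end_a below 0.006 m and distance of end_a from where it was at the start of the episode above 0.22 m)) and horizontal distance between collar and column below 0.008 m and height (world z) of collar between 0.112 and 0.122 m and angle between the z axis of collar and the x axis of column, either way round below 0.1 rad and linear speed of each of column, collar below 0.02 m/s); the robot touches nothing.
It fails at once if the column is carried: both of its ends are more than 40 mm above the bench (height (world z) of each of end_a, end_b above 0.04 m).
It fails at once if the column is let fall or flung (turns faster than 6 rad/s) (angular speed of column above 6 rad/s).
It fails at once if the collar is dropped or flung (faster than 1 m/s) (linear speed of collar above 1 m/s).
It fails at once if the mug or a vial is shifted by more than 30 mm or tipped by more than 0.3 rad (distance of any of mug, vial1, vial2 from where it was at the start of the episode above 0.03 m or angle between any of mug, vial1, vial2's own z axis and vertical above 0.3 rad).
It also fails if it takes over 72 s, if anything falls off the work surface, if the arm or the gripper's body presses on something with over 40 N, if the wrist force passes 120 N, or if a joint passes its speed limit or range.

ROBOT

A 6-joint arm with a two-finger parallel gripper is mounted at the origin on the work surface. World frame = base frame: x ahead of the robot, y to its left, z up, the work surface at z = 0. Lengths are in m, angles in rad, forces in N, time in s.
With the tool pointing down it reaches from about 0.325 to 0.85 m from the base axis. Payload 4.4 kg.
Tool frame: the origin (TCP) lies on the centre line of the jaws, within the pads' length; the fingertips stand 25 mm ahead of it and the grasp point (between the pads) lies 6 mm ahead of it; z points along the fingers, x is the direction in which the jaws open and shut, and the axes are right-handed (so a half turn about z gives the same grasp; the last joint's range is limited). The gripper opens to 94 mm and grips with 3 to 60 N. Pads are 16 mm wide; open, the fingers measure 119 mm over their backs; the gripper's body (75 mm by 177 mm) begins 78 mm behind the grasp point.
Start: joints at [1.155, 0.207, 1.542, -0, 1.393, -0.15], TCP at [0.15, 0.555, 0.196] pointing down, gripper open.
Joint ranges: [-2.73, 2.73], [-0.86, 2.22], [0.23, 2.46], [-1.11, 4.25], [0.08, 2.63], [-2.82, 2.82]. Speed limits (rad/s): [2.79, 2.79, 3.14, 3.14, 3.14, 3.14].

INTERFACE

Orientations are given as a 3x3 rotation matrix whose columns are the frame's x, y, z axes.
In Python, from rig import telemetry, vision, close_job gives the robot as it stands.
- The arm moves only by the tool play_rows, never from a script. Its argument "increments" is one flat list of numbers, 7 for each row, row after row: the turn, a rotation vector about the tool's x, y, z scaled (see below), then the shift along the tool's x, y, z scaled (see below), then the closure, from 0 (fully open) to 1 (shut). In form: [ax, ay, az, dx, dy, dz, hand, ax, ay, az, dx, dy, dz, hand, ...]. A call has 1 to 12 rows; each row is the pose to reach, as a shift and turn from the pose commanded when the call began, along the tool's axes at that moment, turning the shorter way round; what a row does not reach only later rows make up. The controller multiplies each number of a shift by 12 cm and each number of a turn by 180 degrees. A row lasts 1/8 s, in which the tool goes at most 62.5 mm and 10.7 degrees, less where a joint would pass 70% of its speed; a pose out of reach is approached as far as the arm can. A call with a number of a shift or a turn outside -1 to 1 is refused whole. A call with a gripper value outside its range is refused whole. The fingers move at their own pace and stop on an object; "newtons" is the grip in N (left out, the last holds). Time passes only in rows, so rows that repeat a pose let the fingers close. It gives the time, the measured TCP pose, the force and the opening at its end, in the units of the state.
- telemetry.get_obs(): the state, without advancing time (a new reading comes with each control period).
- vision.grab_frame(name): name is "scene" or "top" or "wrist"; returns the picture (420x560x3 uint8, red, green, blue); there is no depth.
- vision.camera_params(name): a dict with "fx", "fy", "cx", "cy" (pixels), "eye" and "attitude" of the camera in the world; the wrist camera has in their place "T_tool_cam" (4x4, takes a point from camera to tool coordinates, whose origin is the TCP and whose axes are the tool frame's). Camera axes: x right, y up, looking along -z (the intrinsics and any distortion apply to the point x, -y, -z); pixel columns grow to the right and rows downward; lengths in m; the calibration is good to about 2 mm. A picture is of the moment at which its call begins: read the wrist's pose just before it. camera_params takes no time and is no camera call.
- close_job(): hands the job in, once; it reports no verdict.
The state is a dict: "time": time; "joints": joint angles; "qd": joint speeds; "joint_torque": joint torques, N m; "tool_pos": TCP position; "orientation": TCP orientation; "contact_force": force on the tool from outside, world axes, zero at the start; "moment": the same for the moment, N m; "gripper_width": opening from 0.0 (shut) to 1.0 (fully open).
Only numpy, scipy, OpenCV 4.12 (cv2) and the standard library are available. Lean on these libraries where they do the work, as an engineer would, in place of code of your own. Each camera call takes 0.05 s, during which the arm holds its last target.

## Working session

There is one attempt and no reset: what is moved stays moved. The work goes in short steps, Python scripts to look and compute and a tool call to move; the robot and the scene stay as the last step left them, time stands still between calls to the robot, and variables do not carry over. Pictures are saved under pics/ and viewed, and the job is handed in when it is done.

Besides the shell and the picture viewer there is one more tool, called as a command line: name --argument value ..., lists and objects as JSON in quotes. play_rows: Moves the arm, as the interface text tells. Shifts and turns lie within -1 to 1; 1 stands for 12 cm of shift or 180 degrees of turn. Its arguments: {"type":"object","properties":{"increments":{"type":"array"},"newtons":{"type":"number"}},"required":["increments"]}

```bash
ls; mkdir -p pics
python3 - <<'E'
from rig import telemetry, vision
import cv2, numpy as np
o=telemetry.get_obs(); print(o)
for n in ("scene","top","wrist"):
    im=vision.grab_frame(n); cv2.imwrite(f"pics/{n}0.png",im[:,:,::-1]); print(n,vision.camera_params(n))
E
```

```text
pics
{'time': 0.0, 'joints': array([ 1.15549352e+00,  2.07402977e-01,  1.54295566e+00, -3.02420598e-06,
        1.39346537e+00, -1.50477441e-01]), 'qd': array([-0.00011003,  0.00205404,  0.00059525,  0.00167277, -0.00020576,
        0.00041339]), 'joint_torque': array([-1.18588923e-04, -3.70874870e+01, -2.81415260e+01,  6.95522991e-02,
        3.62156925e-02, -1.87767155e-04]), 'tool_pos': array([0.1501648 , 0.55419369, 0.19479968]), 'orientation': array([[ 2.61739218e-01,  9.65138216e-01, -8.97554625e-04],
       [ 9.65136111e-01, -2.61740547e-01, -2.04287839e-03],
       [-2.20658645e-03, -3.31560988e-04, -9.99997511e-01]]), 'contact_force': array([-0.34090886,  0.42468384,  1.1431494 ]), 'moment': array([-0.00953574,  0.06056987,  0.01281926]), 'gripper_width': 1.00223100151279}
scene {'fx': 521.5609963814903, 'fy': 521.5609963814903, 'cx': 290.79302755121194, 'cy': 223.0178231116418, 'eye': array([1.22100289, 0.41197309, 0.71786851]), 'attitude': array([[-0.51728992, -0.55908647,  0.64794557],
       [ 0.85580581, -0.34036646,  0.38954728],
       [ 0.00274833,  0.75602447,  0.65453758]])}
top {'fx': 403.12622632440576, 'fy': 403.12622632440576, 'cx': 275.8482155584868, 'cy': 214.04472681495736, 'eye': array([0.51277274, 0.00165468, 0.96729798]), 'attitude': array([[ 2.59167883e-02,  9.98445422e-01, -4.93463118e-02],
       [-9.99663856e-01,  2.58504080e-02, -1.98302457e-03],
       [-7.04319511e-04,  4.93811180e-02,  9.98779760e-01]])}
wrist {'fx': 338.1857818147555, 'fy': 338.1857818147555, 'cx': 283.36731459759716, 'cy': 211.7551132882082, 'T_tool_cam': array([[ 9.99998986e-01, -1.42363878e-03, -2.24210196e-05,
         1.31850748e-03],
       [-1.37356908e-03, -9.60443101e-01, -2.78472913e-01,
        -8.15615480e-02],
       [ 3.74910724e-04,  2.78472662e-01, -9.60444083e-01,
        -1.90208284e-01],
       [ 0.00000000e+00,  0.00000000e+00,  0.00000000e+00,
         1.00000000e+00]])}
```

View pics/scene0.png

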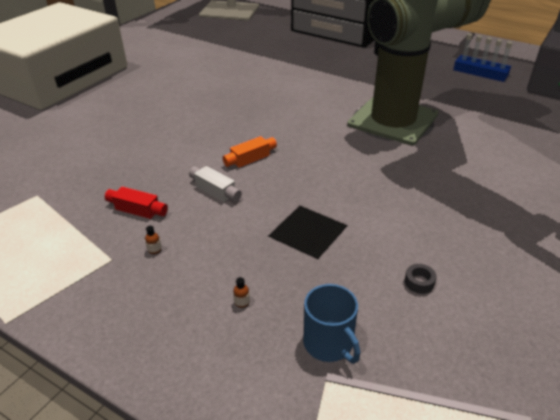

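View pics/top0.png

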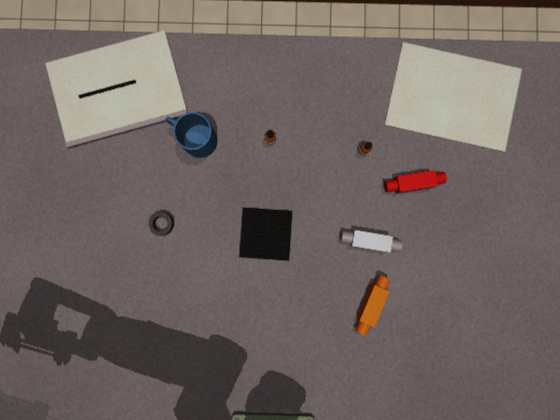

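View pics/wrist0.png

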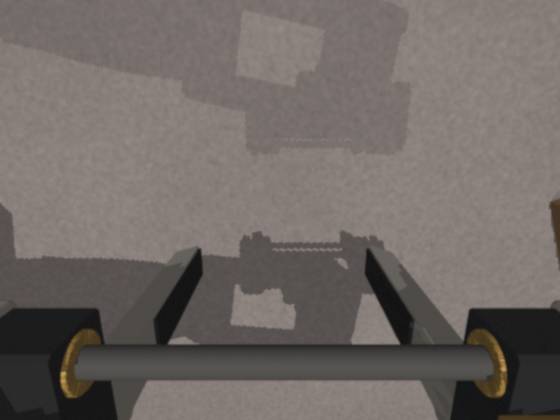

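Candidates for the column in the top view are red (415,181), orange (372,305) and silver/white (372,241). "Metal" fits the silver one. Next I'll check it in a close crop and measure.

```bash
cat > h.py <<'E'
import numpy as np, cv2
from rig import telemetry, vision
def ray(name,u,v,obs=None):
    p=vision.camera_params(name)
    d=np.array([(u-p['cx'])/p['fx'],-(v-p['cy'])/p['fy'],-1.0])
    if 'eye' in p: R,e=np.array(p['attitude']),np.array(p['eye'])
    else:
        T=np.eye(4);T[:3,:3]=obs['orientation'];T[:3,3]=obs['tool_pos'];T=T@p['T_tool_cam'];R,e=T[:3,:3],T[:3,3]
    d=R@d; return e,d/np.linalg.norm(d)
def onz(name,u,v,z,obs=None):
    e,d=ray(name,u,v,obs); return e+d*(z-e[2])/d[2]
def proj(name,P,obs=None):
    p=vision.camera_params(name)
    if 'eye' in p: R,e=np.array(p['attitude']),np.array(p['eye'])
    else:
        T=np.eye(4);T[:3,:3]=obs['orientation'];T[:3,3]=obs['tool_pos'];T=T@p['T_tool_cam'];R,e=T[:3,:3],T[:3,3]
    c=R.T@(np.array(P)-e); return np.array([p['cx']-p['fx']*c[0]/c[2],p['cy']+p['fy']*c[1]/c[2]])
def tri(r1,r2):
    (a,d),(b,e)=r1,r2
    A=np.array([d,-e]).T; s=np.linalg.lstsq(A,b-a,rcond=None)[0]
    p,q=a+d*s[0],b+e*s[1]; return (p+q)/2,np.linalg.norm(p-q)
E
python3 - <<'E'
import cv2,numpy as np
t=cv2.imread('pics/top0.png');s=cv2.imread('pics/scene0.png')
a=cv2.resize(t[195:345,330:440],None,fx=4,fy=4,interpolation=cv2.INTER_CUBIC)
b=cv2.resize(s[130:230,170:290],None,fx=4,fy=4,interpolation=cv2.INTER_CUBIC)
c=np.zeros((600,960,3),np.uint8)
c=cv2.copyMakeBorder(np.zeros((0,0,3),np.uint8),0,600,0,800,cv2.BORDER_CONSTANT) if 0 else np.zeros((600,800,3),np.uint8)
b=cv2.resize(b,(360,300)); c[:600,:440]=a; c[:300,440:]=b
cl=cv2.resize(t[195:275,130:310],None,fx=2,fy=2); c[300:460,440:800]=cl
cv2.imwrite('pics/crop0.png',c)
E
```

```text
(no output)
```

View pics/crop0.png

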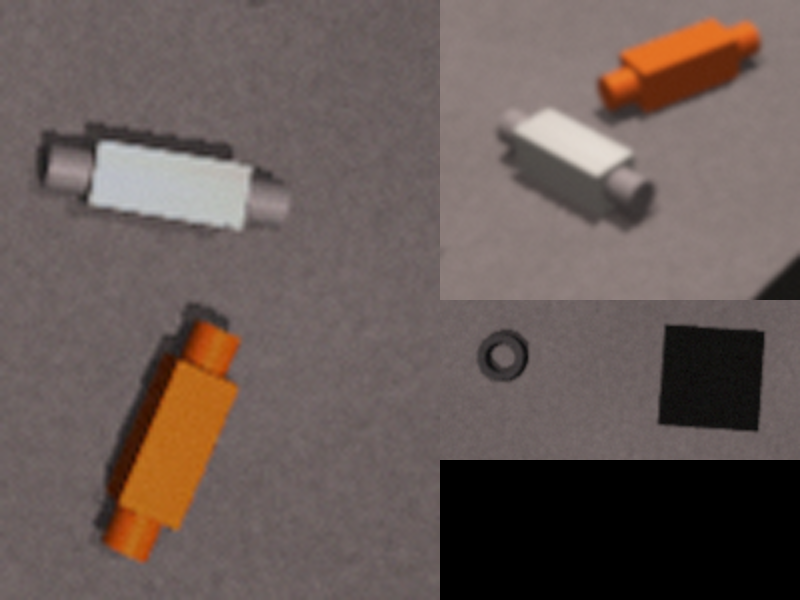

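The crop shows the bare-metal column at top (372,241), with a white top face and grey necks. The orange and red painted ones are look-alikes. Next I'll measure it.

Run:
```python
from h import *
t=cv2.imread('pics/top0.png');s=cv2.imread('pics/scene0.png')
def rect(im,roi,f):
    x0,y0,x1,y1=roi; m=f(im[y0:y1,x0:x1]).astype(np.uint8)*255
    n,l,st,c=cv2.connectedComponentsWithStats(m); k=1+np.argmax(st[1:,4]); m=(l==k).astype(np.uint8)
    ct=max(cv2.findContours(m,cv2.RETR_EXTERNAL,cv2.CHAIN_APPROX_NONE)[0],key=cv2.contourArea)
    return c[k]+[x0,y0],st[k,4],ct+np.array([x0,y0])
c,a,ct=rect(t,(330,215,420,265),lambda r:r.min(2)>150); print('top face',c,a)
box=cv2.boxPoints(cv2.minAreaRect(ct)); print(box)
cs,as_,cts=rect(s,(180,155,250,210),lambda r:r.min(2)>165); print('scene',cs,as_, cv2.boxPoints(cv2.minAreaRect(cts)))
print('tri',tri(ray('top',*c),ray('scene',*cs)))
P=[onz('top',*b,0.038) for b in box]; print(np.round(P,4)); C=np.mean(P,0);print('C',C, onz('top',*c,.038))
# neck ends in top
for n in ((341,236),(402.5,245)): print('end',onz('top',*n,.019))
cm,am,ctm=rect(t,(220,190,310,280),lambda r:r.max(2)<40); print('mat',cm,am,onz('top',*cm,.002)); b=cv2.boxPoints(cv2.minAreaRect(ctm)); print(np.round([onz('top',*q,.002) for q in b],4))
cms,ams,_=rect(s,(260,195,360,265),lambda r:r.max(2)<40); print(cms,'tri',tri(ray('top',*cm),ray('scene',*cms)))
g=lambda r:r.max(2)<75
cc,ac,ctc=rect(t,(140,205,185,242),g); e=cv2.minEnclosingCircle(ctc); print('collar',cc,ac,e,onz('top',*e[0],.012),cv2.fitEllipse(ctc))
ccs,acs,ctcs=rect(s,(395,255,445,300),g); print(ccs,cv2.fitEllipse(ctcs)); el=cv2.fitEllipse(ctcs)[0]; print(tri(ray('top',*cv2.fitEllipse(ctc)[0]),ray('scene',*el)))
print('vials/mug', [onz('top',*q,.03)for q in((270,137),(365,148))],onz('top',193,132,.09), 'red,orange',[onz('top',*q,.03)for q in((415,181),(383,278),(362,332))])
```

```text
top face [372.07563025 240.86722689] 595
[[351.74707 245.26672]
 [354.38562 229.96304]
 [392.4607  236.52771]
 [389.82214 251.83139]]
scene [213.89285714 176.55867347] 392 [[194.77982 173.26607]
 [200.65598 162.35323]
 [232.73856 179.62846]
 [226.8624  190.5413 ]]
tri (array([ 0.50266889, -0.2191874 ,  0.0386904 ]), np.float64(1.6754277861402533e-05))
[[ 0.4914 -0.1728  0.038 ]
 [ 0.5267 -0.1783  0.038 ]
 [ 0.5138 -0.2661  0.038 ]
 [ 0.4786 -0.2605  0.038 ]]
C [ 0.50261797 -0.21940832  0.038     ] [ 0.5026659  -0.21935884  0.038     ]
end [ 0.51197461 -0.15076755  0.019     ]
end [ 0.49463506 -0.29534813  0.019     ]
mat [265.42622277 233.46814632] 2433 [0.51332157 0.02728474 0.002     ]
[[ 0.4569  0.0886  0.002 ]
 [ 0.5752  0.0842  0.002 ]
 [ 0.5704 -0.0339  0.002 ]
 [ 0.4522 -0.0289  0.002 ]]
[307.84776265 231.4713035 ] tri (array([ 0.51324197,  0.02752778, -0.00174555]), np.float64(0.0003303512442244771))
collar [161.31642512 222.53381643] 414 ((161.3918914794922, 222.6081085205078), 13.357318878173828) [0.53262982 0.27426443 0.012     ] ((161.3462371826172, 222.54144287109375), (24.135967254638672, 25.62156867980957), 31.966556549072266)
[417.96242775 286.4132948 ] ((418.6015625, 284.1214599609375), (20.45526695251465, 29.917186737060547), 99.67339324951172)
(array([ 0.53347105,  0.27722932, -0.00120796]), np.float64(0.0019543709479725342))
vials/mug [array([0.73995225, 0.02195358, 0.03      ]), array([ 0.71961072, -0.20159248,  0.03      ])] [0.73216699 0.1904012  0.09      ] red,orange [array([ 0.64478533, -0.31954385,  0.03      ]), array([ 0.4176591 , -0.24768678,  0.03      ]), array([ 0.29332407, -0.20110532,  0.03      ])]
```

```bash
cat > plan.py <<'E'
from h import *
from scipy.spatial.transform import Rotation as Ro
def down(ang,tilt=0,yaw_u=None):
    """tool x horizontal at angle ang (rad), tool tilted by tilt about tool x"""
    x=np.array([np.cos(ang),np.sin(ang),0]); z=np.array([0,0,-1.]); y=np.cross(z,x)
    R=np.array([x,y,z]).T
    return Ro.from_rotvec(x*tilt).as_matrix()@R
def rows(targets,hand,obs=None,R0=None,p0=None):
    o=telemetry.get_obs() if obs is None else obs
    R0=np.array(o['orientation']) if R0 is None else R0; p0=np.array(o['tool_pos']) if p0 is None else p0
    out=[]
    hs=hand if hasattr(hand,'__len__') else [hand]*len(targets)
    for (p,R),h in zip(targets,hs):
        a=Ro.from_matrix(R0.T@R).as_rotvec()/np.pi; d=R0.T@(np.array(p)-p0)/.12
        out.append([*np.round(a,3),*np.round(d,3),h])
    for r in out: print(', '.join(f'{float(v):g}' for v in r)+',')
    print('max',np.abs(np.array(out)[:,:6]).max())
E
python3 - <<'E'
from plan import *
o=telemetry.get_obs()
rows([((.24,.42,.2),down(np.radians(40)))],0)
print(np.round(telemetry.get_obs()['time'],2))
E
```

```text
0, 0.001, 0.193, -0.885, 1.015, -0.04, 0,
max 1.015
0.15
```

play_rows --increments '[0, 0.001, 0.193, -0.9, 0.98, 0, 0, 0, 0.001, 0.193, -0.9, 0.98, 0, 0, 0, 0.001, 0.193, -0.9, 0.98, 0, 0, 0, 0.001, 0.193, -0.9, 0.98, 0, 0]'

```text
time: 0.65
tool_pos: [0.2367, 0.4178, 0.1956]
orientation: [[0.769, 0.639, 0.002], [0.639, -0.769, 0.002], [0.002, -0.0, -1.0]]
contact_force: [-0.2, 0.5, -0.4]
gripper_width: 1.001
```

Run:
```python
from plan import *
o=telemetry.get_obs();print(o['time'],o['tool_pos'],o['joints'])
rows([((.36,.30,.2),down(np.radians(5)))],0)
```

```text
0.65 [0.23670513 0.41780849 0.19561987] [ 8.74936262e-01  8.12898988e-04  1.76842623e+00 -1.08761071e-04
  1.37009358e+00  1.81156052e-01]
-0, -0.001, 0.193, 0.162, 1.412, -0.037, 0,
max 1.412
```

play_rows --increments '[0, 0, 0.193, 0.3, 1, 0, 0, 0, 0, 0.193, 0.3, 1, 0, 0, 0, 0, 0.193, 0.3, 1, 0, 0, 0, 0, 0.193, 0.3, 1, 0, 0]'

```text
time: 1.15
tool_pos: [0.3412, 0.3503, 0.1955]
orientation: [[0.996, 0.088, 0.001], [0.088, -0.996, 0.002], [0.001, -0.002, -1.0]]
contact_force: [-0.0, 0.5, -0.0]
gripper_width: 1.0
```

Run:
```python
from plan import *
o=telemetry.get_obs();print(o['time'],o['tool_pos'],o['joints'])
rows([((.45,.22,.2),down(np.radians(-8.3)))],0)
```

```text
1.15 [0.3412361  0.35031694 0.19554148] [6.20447449e-01 2.06007338e-02 1.74860027e+00 1.24855900e-03
 1.37043936e+00 5.31697260e-01]
-0.001, -0, 0.074, 0.807, 1.162, -0.039, 0,
max 1.162
```

play_rows --increments '[0, 0, 0.074, 0.7, 1, 0, 0, 0, 0, 0.074, 0.7, 1, 0, 0, 0, 0, 0.074, 0.7, 1, 0, 0]'

```text
time: 1.52
tool_pos: [0.4369, 0.2372, 0.1956]
orientation: [[0.99, -0.142, 0.002], [-0.142, -0.99, 0.002], [0.001, -0.002, -1.0]]
contact_force: [0.2, 0.5, 0.6]
gripper_width: 0.998
```

play_rows --increments '[0, 0, 0, 0.4, 1, 0, 0, 0, 0, 0, 0.4, 1, 0, 0, 0, 0, 0, 0.4, 1, 0, 0]'

```text
time: 1.9
tool_pos: [0.4669, 0.1107, 0.1953]
orientation: [[0.989, -0.145, 0.001], [-0.145, -0.989, 0.002], [0.001, -0.002, -1.0]]
contact_force: [-0.5, 1.2, -0.3]
gripper_width: 0.999
```

play_rows --increments '[0.1, 0, 0, 0.3, 1, 0, 0, 0.1, 0, 0, 0.3, 1, 0, 0, 0.1, 0, 0, 0.3, 1, 0, 0]'

```text
time: 2.28
tool_pos: [0.4855, -0.0183, 0.1945]
orientation: [[0.988, -0.147, 0.048], [-0.155, -0.939, 0.307], [0.0, -0.311, -0.95]]
contact_force: [-0.2, 0.9, -0.4]
gripper_width: 0.999
```

Run:
```python
from plan import *
o=telemetry.get_obs();print(o['time'],o['tool_pos'],o['joints'],o['orientation'])
im=vision.grab_frame('wrist'); cv2.imwrite('pics/w1.png',im[:,:,::-1])
```

```text
2.275 [ 0.48549953 -0.01827659  0.19448289] [-0.44181978  0.03093142  1.77756946  0.30616514  1.4316793  -0.34415471] [[ 9.87924888e-01 -1.47160673e-01  4.84577431e-02]
 [-1.54933337e-01 -9.38922382e-01  3.07279061e-01]
 [ 2.78666124e-04 -3.11076352e-01 -9.50384883e-01]]
```

View pics/w1.png

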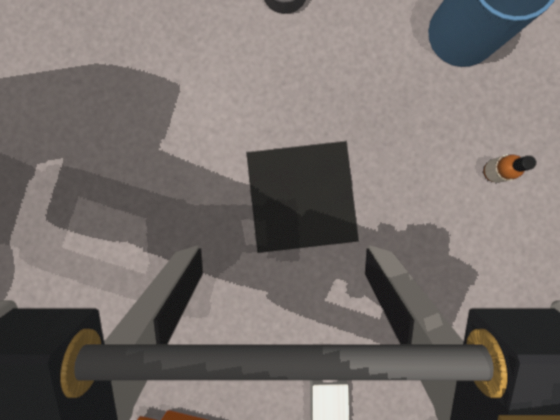

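The wrist picture shows the mat with corners (247,152), (347,142), (357,241) and (258,251), and the column top at the bottom edge (330,400). I'll use the corners to check the mat and fit a small arm model for reach checks.

```bash
cat > kin.py <<'E'
import numpy as np
from scipy.spatial.transform import Rotation as Ro
from scipy.optimize import least_squares
def fk(q,P,s4=1):
    d,d1,a1,a2,d4,d6,a3=P
    z=lambda a:Ro.from_euler('z',a); y=lambda a:Ro.from_euler('y',a)
    R1=z(q[0]);R2=R1*y(q[1]);R3=R2*y(q[2]);R=R3*z(s4*q[3])*y(q[4])*z(q[5]+np.pi)
    p=R1.apply([a1,d,d1])+R2.apply([0,0,a2])+R3.apply([a3,0,d4])+R.apply([0,0,d6])
    return p,R.as_matrix()
D=[([1.15549352,.207402977,1.54295566,0,1.39346537,-.150477],[.1501648,.55419369,.19479968]),
([.874936,.000813,1.768426,-.000109,1.370094,.181156],[.236705,.417808,.19562]),
([.620447,.0206,1.7486,.00125,1.37044,.5317],[.341236,.350317,.195541]),
([-.44181978,.03093142,1.77756946,.30616514,1.4316793,-.34415471],[.48549953,-.01827659,.19448289])]
def fit(D):
    f=lambda P:np.concatenate([fk(q,P)[0]-p for q,p in D]+[1e-3*(P-np.array([.086,.4,0,.4,.4,.3,0]))])
    return least_squares(f,[.086,.4,0,.4,.4,.3,0])
r=fit(D);P=r.x
LIM=np.array([[-2.73,2.73],[-.86,2.22],[.23,2.46],[-1.11,4.25],[.08,2.63],[-2.82,2.82]])
def ik(p,R,q0):
    def f(q):
        a,B=fk(q,P); return np.concatenate([(a-p)*5,Ro.from_matrix(B.T@R).as_rotvec()])
    s=least_squares(f,q0); return s.x,np.linalg.norm(s.fun)
if __name__=='__main__':
    print(P,np.abs(r.fun).max()); print(np.round(fk(D[3][0],P)[1],3))
E
python3 kin.py
python3 - <<'E'
from h import *
o=dict(tool_pos=np.array([ 0.48549953,-0.01827659,0.19448289]),orientation=np.array([[ 9.87924888e-01,-1.47160673e-01,4.84577431e-02],[-1.54933337e-01,-9.38922382e-01,3.07279061e-01],[ 2.78666124e-04,-3.11076352e-01,-9.50384883e-01]]))
im=cv2.imread('pics/w1.png')
c=np.mean([onz('wrist',*q,.002,o)for q in((247,152),(347,142),(357,241),(258,251))],0);print('mat wrist',c)
print([onz('wrist',*q,.038,o)for q in((313,384),(348,384))],'col face edge')
print('predict near-top corners of col in wrist', proj('wrist',(.4914,-.1728,.038),o),proj('wrist',(.5267,-.1783,.038),o))
E
```

```text
[8.61996566e-02 2.82730945e-01 4.89967608e-05 4.54990680e-01
 4.99556798e-01 3.51335491e-01 9.41307577e-02] 0.00011726905547393074
[[ 0.988 -0.147  0.048]
 [-0.155 -0.939  0.307]
 [ 0.    -0.311 -0.95 ]]
mat wrist [0.51537435 0.02932538 0.002     ]
[array([ 0.49332193, -0.17101763,  0.038     ]), array([ 0.52981123, -0.17668252,  0.038     ])] col face edge
predict near-top corners of col in wrist [311.46483713 385.98098454] [345.33339447 385.99985713]
```

```bash
cat > traj.py <<'E'
from plan import *
import kin
def f(phi,z0=0.):
    """centre (s,z) of column relative to lying centre's s when tipped by phi towards +s"""
    r=lambda x,e,a:np.array([x*np.cos(a)+e*np.sin(a),-x*np.sin(a)+e*np.cos(a)])
    p1=np.arctan2(5,25); a=min(phi,p1); c=np.array([45,0])-r(45,-19,a)
    if phi>p1:
        rim=c+r(70,-14,p1); c=rim-r(70,-14,phi)
    return c/1000+[0,z0]
def tool(c2,u,xang,phi,g,tilt):
    """c2: lying centre xy; column tipped by phi towards u. g=(xi,eta) m grasp in column coords, tool tilt = tilt-phi"""
    return None
def tipup(C,u,t0,g,phi,lift=0.,z0=0.):
    c=f(phi,z0); G=c+np.array([g[0]*np.cos(phi)+g[1]*np.sin(phi),-g[0]*np.sin(phi)+g[1]*np.cos(phi)])
    R=down(np.arctan2(-u[0],u[1]),t0-phi)
    p=np.array([*(np.array(C)+u*G[0]),G[1]+lift])-R[:,2]*.006
    return p,R
def laydown(C2,u,t1,g,phi,lift=0.,z0=0.):
    """C2 final lying centre; phi = remaining angle (pi/2 .. 0); tool tilt = t1+phi; g xi measured towards +u"""
    c=f(phi,z0)*[-1,1]; G=c+np.array([g[0]*np.cos(phi)-g[1]*np.sin(phi),g[0]*np.sin(phi)+g[1]*np.cos(phi)])
    R=down(np.arctan2(-u[0],u[1]),t1+phi)
    p=np.array([*(np.array(C2)+u*G[0]),G[1]+lift])-R[:,2]*.006
    return p,R
def check(ts,q0=None):
    q=np.array(telemetry.get_obs()['joints']) if q0 is None else q0
    for p,R in ts:
        q,e=kin.ik(p,R,q); m=np.minimum(q-kin.LIM[:,0],kin.LIM[:,1]-q)
        print(np.round(p,3),np.round(q,2),'err%.4f'%e,'marg%.2f'%m.min())
    return q
back=lambda pr,d:(pr[0]-pr[1][:,2]*d,pr[1])
E
python3 - <<'E'
from traj import *
C=np.array([.5037,-.2183]);th=np.radians(8.4);u=np.array([np.sin(th),np.cos(th)])
g=(-.022,.006); rd=np.radians
print(f(np.pi/2))
S=C+u*.084; M=np.array([.5143,.0283]); u2=(M-S)/np.linalg.norm(M-S); print(S,u2,np.linalg.norm(M-S))
t0=rd(30)
q=check([back(tipup(C,u,t0,g,0),.08)]+[tipup(C,u,t0,g,rd(a)) for a in range(0,91,15)])
t1=rd(-30); g2=(.022,.006); C2=S+u2*.084
print('lay');q=check([back(laydown(C2,u2,t1,g2,rd(90)),.08)]+[laydown(C2,u2,t1,g2,rd(a)) for a in range(90,-1,-15)],q)
print('tip2');q=check([back(tipup(C2,u2,t0,g,0),.08)]+[tipup(C2,u2,t0,g,rd(a)) for a in range(0,91,15)],q)
E
```

```text
[0.0844951 0.07     ]
[ 0.51597097 -0.13520112] [-0.01021942  0.99994778] 0.16350966245111936
[ 0.494 -0.283  0.099] [-0.9   0.51  1.45  0.37  1.56 -0.83] err0.0000 marg1.01
[ 0.5   -0.243  0.03 ] [-0.86  0.56  1.54  0.39  1.41 -0.85] err0.0000 marg0.92
[ 0.502 -0.233  0.049] [-0.73  0.4   1.65  0.23  1.25 -0.68] err0.0000 marg0.81
[ 0.504 -0.217  0.069] [-0.57  0.29  1.72 -0.    1.13 -0.42] err0.0000 marg0.74
[ 0.507 -0.197  0.085] [-0.37  0.25  1.76 -0.29  1.09 -0.09] err0.0000 marg0.70
[ 0.51  -0.174  0.095] [-0.16  0.3   1.77 -0.58  1.14  0.25] err0.0000 marg0.53
[ 0.514 -0.149  0.098] [ 0.02  0.42  1.73 -0.82  1.28  0.53] err0.0000 marg0.29
[ 0.518 -0.124  0.095] [ 0.16  0.6   1.66 -0.98  1.46  0.73] err0.0000 marg0.13
lay
[ 0.517 -0.216  0.135] [-0.9   0.77  1.23  0.62  1.99 -0.92] err0.0000 marg0.64
[ 0.516 -0.147  0.095] [-0.84  0.75  1.38  0.64  1.86 -0.95] err0.0000 marg0.77
[ 0.516 -0.121  0.098] [-0.76  0.55  1.52  0.54  1.66 -0.88] err0.0000 marg0.94
[ 0.516 -0.096  0.095] [-0.63  0.39  1.64  0.41  1.46 -0.76] err0.0000 marg0.82
[ 0.515 -0.072  0.085] [-0.47  0.27  1.74 
[... 216 characters left out ...]
03 ] [ 0.12  0.4   1.8  -0.59  1.09  0.43] err0.0000 marg0.52
tip2
[ 0.516 -0.116  0.099] [-0.66  0.4   1.61  0.4   1.48 -0.78] err0.0000 marg0.85
[ 0.515 -0.076  0.03 ] [-0.6   0.47  1.69  0.43  1.33 -0.79] err0.0000 marg0.77
[ 0.515 -0.066  0.049] [-0.46  0.32  1.76  0.25  1.19 -0.57] err0.0000 marg0.70
[ 0.515 -0.05   0.069] [-0.26  0.23  1.8  -0.    1.11 -0.28] err0.0000 marg0.66
[ 0.515 -0.03   0.085] [-0.05  0.22  1.8  -0.29  1.12  0.07] err0.0000 marg0.66
[ 0.515 -0.006  0.095] [ 0.16  0.3   1.76 -0.55  1.22  0.38] err0.0000 marg0.56
[0.514 0.019 0.098] [ 0.33  0.45  1.68 -0.75  1.38  0.61] err0.0000 marg0.36
[0.514 0.044 0.095] [ 0.46  0.64  1.58 -0.9   1.57  0.77] err0.0000 marg0.21
```

```bash
cat > cfg.py <<'E'
from traj import *
rd=np.radians
C=np.array([.5037,-.2183]);th=rd(8.4);u=np.array([np.sin(th),np.cos(th)])
g=(-.022,.006); t0=rd(35)
M=np.array([.5143,.0283])
E
python3 - <<'E'
from cfg import *
o=telemetry.get_obs()
p=back(tipup(C,u,t0,g,0),.10); print(p[0])
rows([p,((p[0]+o['tool_pos'])/2,p[1])],.3)
E
```

```text
[ 0.49160446 -0.30021086  0.11183012]
0.094, -0.001, -0.001, 0.405, 2.441, -0.073, 0.3,
0.094, -0.001, -0.001, 0.203, 1.221, -0.037, 0.3,
max 2.441
```

play_rows --increments '[0.094, 0, 0, 0.2, 1, -0.25, 0.3, 0.094, 0, 0, 0.2, 1, -0.25, 0.3, 0.094, 0, 0, 0.2, 1, -0.25, 0.3]'

```text
time: 2.7
tool_pos: [0.4918, -0.1368, 0.1826]
orientation: [[0.99, -0.119, 0.077], [-0.142, -0.808, 0.572], [-0.005, -0.577, -0.817]]
contact_force: [-0.2, 0.3, 0.1]
gripper_width: 0.723
```

Run:
```python
from cfg import *
o=telemetry.get_obs();print(o['tool_pos'])
p=back(tipup(C,u,t0,g,0),.10); print(p[0])
rows([p],.3)
```

```text
[ 0.49180718 -0.13679774  0.18263454]
[ 0.49160446 -0.30021086  0.11183012]
-0.001, 0.002, 0, 0.195, 1.441, -0.297, 0.3,
max 1.441
```

play_rows --increments '[0, 0.002, 0, 0.15, 1, -0.3, 0.3, 0, 0.002, 0, 0.15, 1, -0.3, 0.3, 0, 0.002, 0, 0.15, 1, -0.3, 0.3]'

```text
time: 3.08
tool_pos: [0.4941, -0.2543, 0.1449]
orientation: [[0.99, -0.113, 0.084], [-0.141, -0.81, 0.57], [0.003, -0.576, -0.818]]
contact_force: [0.0, 1.3, 0.5]
gripper_width: 0.697
```

Run:
```python
from cfg import *
o=telemetry.get_obs();print(o['tool_pos'])
p=back(tipup(C,u,t0,g,0),.10); print(p[0])
rows([p],.3)
```

```text
[ 0.49408158 -0.25429287  0.14491831]
[ 0.49160446 -0.30021086  0.11183012]
-0.001, 0, 0.002, 0.033, 0.471, 0.006, 0.3,
max 0.471
```

play_rows --increments '[0, 0, 0.002, 0.033, 0.47, 0.006, 0.3, 0, 0, 0.002, 0.033, 0.47, 0.006, 0.3, 0, 0, 0.002, 0.033, 0.47, 0.006, 0.3]'

```text
time: 3.45
tool_pos: [0.4923, -0.2981, 0.1152]
orientation: [[0.99, -0.116, 0.085], [-0.144, -0.81, 0.569], [0.003, -0.575, -0.818]]
contact_force: [0.8, 0.0, -0.6]
gripper_width: 0.701
```

Run:
```python
from cfg import *
o=telemetry.get_obs();print(o['tool_pos'])
im=vision.grab_frame('wrist'); cv2.imwrite('pics/w2.png',im[:,:,::-1])
for s in (1,-1):
  for w in (1,-1):
    n=np.array([u[1],-u[0]]); P=C+u*.045*s+n*.019*w; print(s,w,np.round(proj('wrist',(*P,.038),o),1))
rows([tipup(C,u,t0,g,0)],.3)
```

```text
[ 0.4922873  -0.29807851  0.11524949]
1 1 [303.5 141.3]
1 -1 [263.2 141.1]
-1 1 [305.2 233.6]
-1 -1 [260.8 233.4]
-0, -0.001, 0.001, -0.006, 0.031, 0.852, 0.3,
max 0.852
```

View pics/w2.png

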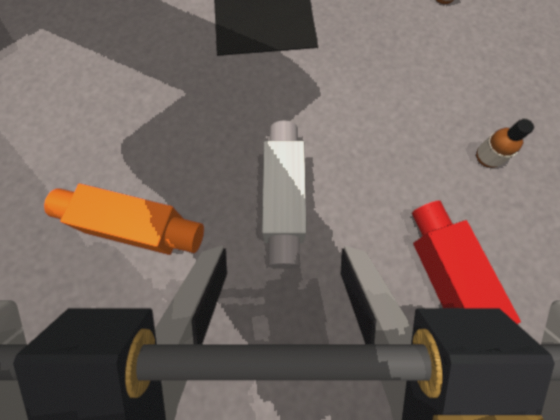

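The picture shows the column's top face at (263–304, 141–233). That matches my predicted corners to about a pixel, and it is centred between the jaws. The orange piece's end at (200,235) clears the left finger.

play_rows --increments '[0, 0, 0.001, -0.006, 0.03, 0.4, 0.3, 0, 0, 0.001, -0.006, 0.03, 0.7, 0.3, 0, 0, 0.001, -0.006, 0.03, 0.85, 0.3, 0, 0, 0.001, -0.006, 0.03, 0.85, 0.3, 0, 0, 0.001, -0.006, 0.03, 0.85, 0.3]'

```text
time: 4.12
tool_pos: [0.4998, -0.2474, 0.0301]
orientation: [[0.989, -0.121, 0.089], [-0.15, -0.811, 0.566], [0.004, -0.573, -0.82]]
contact_force: [0.7, 0.3, 0.6]
gripper_width: 0.698
```

Run:
```python
from cfg import *
o=telemetry.get_obs();print(o['tool_pos'],tipup(C,u,t0,g,0)[0],o['contact_force'])
rows([tipup(C,u,t0,g,0)],.3)
```

```text
[ 0.49981345 -0.2474377   0.03006712] [ 0.49998343 -0.24346853  0.02991491] [0.6643368  0.268893   0.58945597]
0, -0.002, -0, -0.004, -0.026, 0.02, 0.3,
max 0.026
```

play_rows --increments '[0, 0, 0, 0, 0, 0, 0.7, 0, 0, 0, 0, 0, 0, 0.9, 0, 0, 0, 0, 0, 0, 0.9, 0, 0, 0, 0, 0, 0, 0.9, 0, 0, 0, 0, 0, 0, 0.9]' --newtons 50

```text
time: 4.75
tool_pos: [0.4993, -0.2469, 0.0287]
orientation: [[0.989, -0.122, 0.088], [-0.151, -0.81, 0.567], [0.002, -0.574, -0.819]]
contact_force: [1.8, -1.1, 0.6]
gripper_width: 0.384
```

```bash
cat >> cfg.py <<'E'
def rel_tip(o,C,u,phis,z0=0,lift=.0015,h=.9):
    """rows tipping from current measured pose (current phi = phis[0]); keeps present grasp; orientation relative: about tool x"""
    R0=np.array(o['orientation']); p0=np.array(o['tool_pos'])
    # grasp in column coords from measured TCP
    c=f(phis[0],z0); s=(p0[:2]-C)@u-c[0]; z=p0[2]-c[1]; a=phis[0]
    lat=p0[:2]-C-u*((p0[:2]-C)@u)
    xi=s*np.cos(a)-z*np.sin(a); et=s*np.sin(a)+z*np.cos(a); print('tcp in col',xi,et,lat)
    ax=np.array([u[1],-u[0],0]); out=[]
    for q in phis[1:]:
        cc=f(q,z0); G=cc+np.array([xi*np.cos(q)+et*np.sin(q),-xi*np.sin(q)+et*np.cos(q)])
        p=np.array([*(C+u*G[0]+lat),G[1]+lift]); R=Ro.from_rotvec(-ax*(q-a)).as_matrix()@R0
        out.append((p,R))
    return out
E
python3 - <<'E'
from cfg import *
o=telemetry.get_obs();print(o['gripper_width']*94,o['contact_force'],o['orientation'])
ts=rel_tip(o,C,u,rd([0,2,6,10,14,18,22,26,30,34,38,42,45]));rows(ts,.9)
E
```

```text
36.13545122007367 [ 1.76414405 -1.09485354  0.56073497] [[ 0.98859225 -0.12194753  0.08839772]
 [-0.15059662 -0.80986877  0.56695081]
 [ 0.0024523  -0.57379558 -0.81899488]]
tcp in col -0.028962180808837914 0.009674470978287688 [-1.84166725e-04  2.71953759e-05]
-0.011, 0, -0, 0, -0.027, -0.023, 0.9,
-0.033, 0, -0, 0, -0.067, -0.046, 0.9,
-0.056, 0, -0, 0, -0.108, -0.066, 0.9,
-0.078, 0, -0, 0, -0.157, -0.091, 0.9,
-0.1, 0, -0, 0, -0.21, -0.116, 0.9,
-0.122, 0, -0.001, 0, -0.265, -0.138, 0.9,
-0.144, 0, -0.001, -0, -0.322, -0.156, 0.9,
-0.167, 0, -0.001, -0, -0.379, -0.17, 0.9,
-0.189, 0, -0.001, -0, -0.438, -0.18, 0.9,
-0.211, 0, -0.001, -0, -0.497, -0.185, 0.9,
-0.233, 0.001, -0.001, -0, -0.556, -0.187, 0.9,
-0.25, 0.001, -0.001, -0.001, -0.6, -0.185, 0.9,
max 0.6
```

play_rows --increments '[-0.011, 0, 0, 0, -0.027, -0.023, 0.9, -0.033, 0, 0, 0, -0.067, -0.046, 0.9, -0.056, 0, 0, 0, -0.108, -0.066, 0.9, -0.078, 0, 0, 0, -0.157, -0.091, 0.9, -0.1, 0, 0, 0, -0.21, -0.116, 0.9, -0.122, 0, -0.001, 0, -0.265, -0.138, 0.9, -0.144, 0, -0.001, 0, -0.322, -0.156, 0.9, -0.167, 0, -0.001, 0, -0.379, -0.17, 0.9, -0.189, 0, -0.001, 0, -0.438, -0.18, 0.9, -0.211, 0, -0.001, 0, -0.497, -0.185, 0.9, -0.233, 0.001, -0.001, 0, -0.556, -0.187, 0.9, -0.25, 0.001, -0.001, 0, -0.6, -0.185, 0.9]' --newtons 55

```text
time: 6.25
tool_pos: [0.5038, -0.1987, 0.087]
orientation: [[0.989, -0.145, -0.024], [-0.147, -0.974, -0.172], [0.002, 0.173, -0.985]]
contact_force: [1.3, -0.1, -5.2]
gripper_width: 0.384
```

Run:
```python
from cfg import *
o=telemetry.get_obs();print(o['tool_pos'],o['contact_force'],o['moment'],o['joints'])
for n in ('scene','top'):
  im=vision.grab_frame(n); cv2.imwrite(f'pics/{n}3.png',im[:,:,::-1])
a=cv2.imread('pics/scene3.png')[90:240,150:330];b=cv2.imread('pics/top3.png')[150:300,280:460]
cv2.imwrite('pics/c3.png',np.hstack([cv2.resize(a,(400,333)),cv2.resize(b,(400,333))]))
```

```text
[ 0.50377142 -0.19866531  0.08695171] [ 1.28346921 -0.14969778 -5.20133814] [ 0.19655202 -0.09653512  0.01937538] [-0.42699908  0.23781147  1.75848581 -0.18739027  1.10215232 -0.19857167]
```

View pics/c3.png

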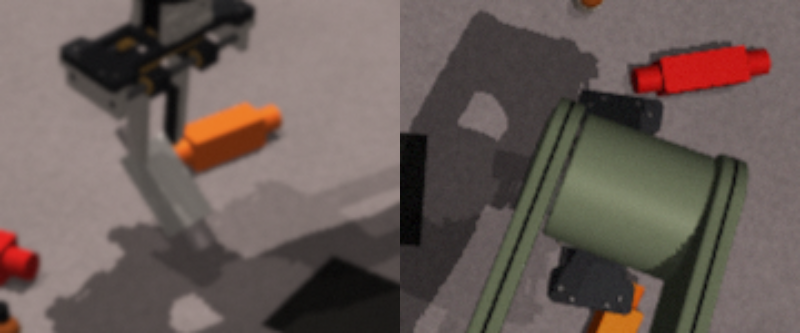

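Run:
```python
from cfg import *
o=telemetry.get_obs(); o['tool_pos']=o['tool_pos']-[0,0,.0015]
ts=rel_tip(o,C,u,rd([45,47,51,55,59,63,67,71,75,79,83,87,90]));
ts=[(p,R) for p,R in ts]; rows(ts,.9,p0=o['tool_pos']+[0,0,.0015]); check(ts[-2:])
```

```text
tcp in col -0.02588645173563793 0.010985335076187364 [-0.00254059  0.00037516]
-0.011, -0, -0, 0, -0.022, -0.018, 0.9,
-0.033, -0, -0, 0, -0.069, -0.052, 0.9,
-0.056, -0, -0, 0, -0.117, -0.083, 0.9,
-0.078, -0, -0, 0, -0.168, -0.11, 0.9,
-0.1, -0, -0, 0.001, -0.221, -0.134, 0.9,
-0.122, -0, -0, 0.001, -0.275, -0.154, 0.9,
-0.144, -0, -0, 0.001, -0.33, -0.17, 0.9,
-0.167, -0, -0, 0.001, -0.386, -0.183, 0.9,
-0.189, -0, -0, 0.001, -0.444, -0.191, 0.9,
-0.211, -0, -0, 0.001, -0.501, -0.195, 0.9,
-0.233, -0, -0, 0.001, -0.559, -0.195, 0.9,
-0.25, -0, -0, 0.001, -0.602, -0.193, 0.9,
max 0.602
[ 0.514 -0.128  0.099] [ 0.11  0.49  1.7  -0.89  1.37  0.64] err0.0000 marg0.22
[ 0.515 -0.123  0.097] [ 0.13  0.53  1.69 -0.92  1.4   0.68] err0.0000 marg0.19
```

play_rows --increments '[-0.011, 0, 0, 0, -0.022, -0.018, 0.9, -0.033, 0, 0, 0, -0.069, -0.052, 0.9, -0.056, 0, 0, 0, -0.117, -0.083, 0.9, -0.078, 0, 0, 0, -0.168, -0.11, 0.9, -0.1, 0, 0, 0.001, -0.221, -0.134, 0.9, -0.122, 0, 0, 0.001, -0.275, -0.154, 0.9, -0.144, 0, 0, 0.001, -0.33, -0.17, 0.9, -0.167, 0, 0, 0.001, -0.386, -0.183, 0.9, -0.189, 0, 0, 0.001, -0.444, -0.191, 0.9, -0.211, 0, 0, 0.001, -0.501, -0.195, 0.9, -0.233, 0, 0, 0.001, -0.559, -0.195, 0.9, -0.25, 0, 0, 0.001, -0.602, -0.193, 0.9]'

```text
time: 7.85
tool_pos: [0.5156, -0.1261, 0.0983]
orientation: [[0.989, -0.087, -0.121], [-0.149, -0.566, -0.811], [0.002, 0.82, -0.573]]
contact_force: [-1.8, -0.1, 1.7]
gripper_width: 0.383
```

play_rows --increments '[0, 0, 0, 0, 0, 0, 0.9, 0, 0, 0, 0, 0, 0, 0.9]'

```text
time: 8.1
tool_pos: [0.5157, -0.1265, 0.0983]
orientation: [[0.989, -0.089, -0.12], [-0.149, -0.569, -0.809], [0.003, 0.818, -0.575]]
contact_force: [-3.3, -1.2, 0.9]
gripper_width: 0.383
```

Run:
```python
from cfg import *
o=telemetry.get_obs();print(o['tool_pos'],o['contact_force'],o['moment'],o['joints'])
t=-np.degrees(np.arctan2(o['orientation'][1,2]/u[1],-o['orientation'][2,2]));print('tilt',t)
im=vision.grab_frame('scene'); cv2.imwrite(f'pics/s4.png',im[:,:,::-1])
a=cv2.imread('pics/s4.png')[80:250,150:350]
cv2.imwrite('pics/c4.png',cv2.resize(a,(700,595)))
```

```text
[ 0.51574528 -0.12652883  0.09827396] [-3.28984901 -1.22835906  0.88056129] [ 0.25868925  0.57474873 -0.42732522] [ 0.12615194  0.5299714   1.68369904 -0.9250645   1.40208611  0.67737377]
tilt 54.862195430581174
```

View pics/c4.png

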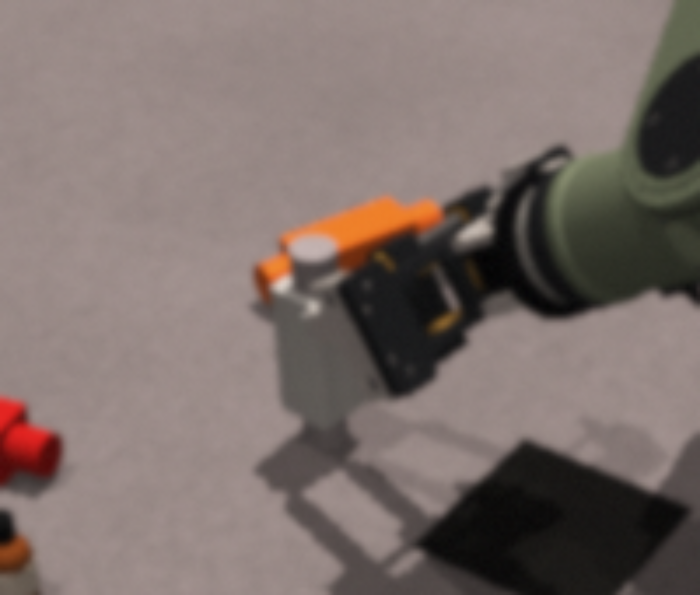

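play_rows --increments '[0, 0, 0, 0, 0, 0, 0.6, 0, 0, 0, 0, 0, 0, 0.4, 0, 0, 0, 0, 0, 0, 0.3, 0, 0, 0, 0, 0, 0, 0.3, 0, 0, 0, 0, 0, -0.3, 0.3, 0, 0, 0, 0, 0, -0.8, 0.3, 0, 0, 0, 0, 0, -0.8, 0.3]'

```text
time: 9.02
tool_pos: [0.5316, -0.0455, 0.1564]
orientation: [[0.99, -0.093, -0.11], [-0.143, -0.57, -0.809], [0.012, 0.817, -0.577]]
contact_force: [0.4, 0.4, 0.6]
gripper_width: 0.702
```

Run:
```python
from cfg import *
o=telemetry.get_obs();print(o['tool_pos'],o['contact_force'],o['gripper_width'])
for n in ('scene','wrist','top'):
  im=vision.grab_frame(n); cv2.imwrite(f'pics/{n}5.png',im[:,:,::-1])
a=cv2.imread('pics/scene5.png')[80:250,150:350];b=cv2.imread('pics/wrist5.png')
cv2.imwrite('pics/c5.png',np.hstack([cv2.resize(a,(400,340)),cv2.resize(b,(400,340))]))
# S prediction
S=C+.0845*u; print(S,proj('wrist',(*S,.14),o),proj('wrist',(*S,0),o),proj('scene',(*S,.14)),proj('top',(*S,.14)))
```

```text
[ 0.53160953 -0.04548354  0.15635327] [0.37402539 0.35730922 0.60283003] 0.7016083605245377
[ 0.51604402 -0.13470649] [279.6218658  255.82456284] [278.48923583 119.18169023] [238.64952164 151.68846364] [342.68763349 234.10477805]
```

View pics/c5.png

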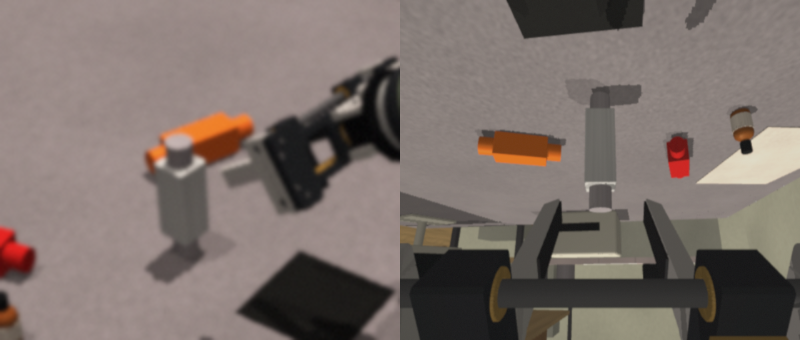

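View pics/top5.png

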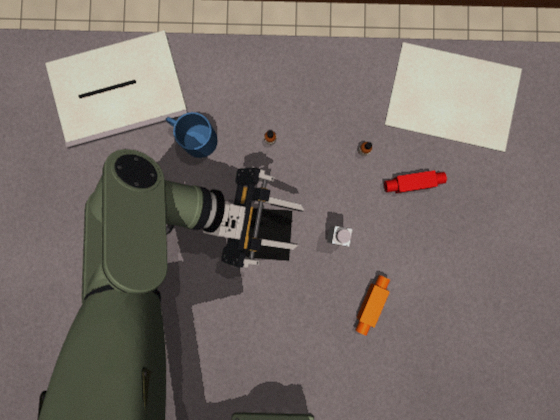

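Both views show the column standing free: neck top at top (343,236) and scene (240,151). I'll refine its place.

Run:
```python
from cfg import *
t=cv2.imread('pics/top5.png');s=cv2.imread('pics/scene5.png');w=cv2.imread('pics/wrist5.png')
c=np.zeros((520,800,3),np.uint8)
c[:400,:400]=cv2.resize(t[216:256,322:362],(400,400),interpolation=cv2.INTER_CUBIC)
c[:520,400:]=cv2.resize(s[135:200,215:265],(400,520),interpolation=cv2.INTER_CUBIC)
cv2.imwrite('pics/c6.png',c)
```

```text
(no output)
```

View pics/c6.png

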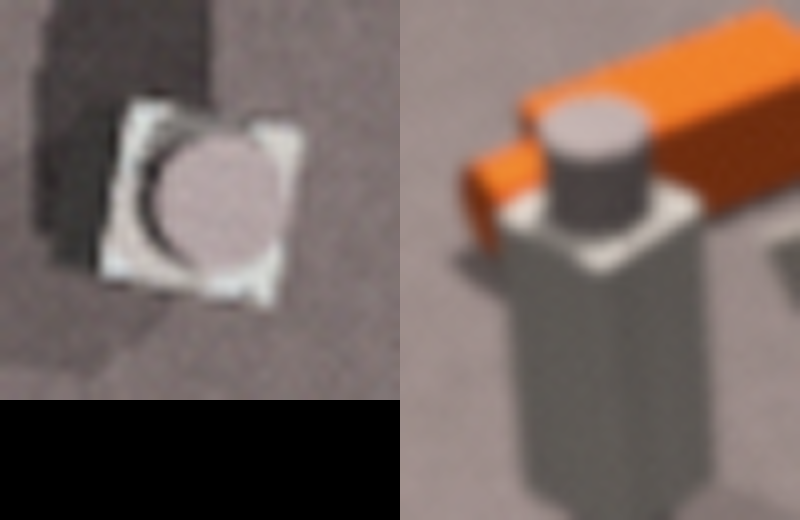

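Run:
```python
from cfg import *
print(tri(ray('top',343.5,235.5),ray('scene',239.2,150.5)), onz('top',341.8,235.6,.115))
cs=[onz('top',322+a/10-.5,216+b/10-.5,.115)[:2] for a,b in ((130,100),(303,128),(275,303),(103,275))]
for i in range(4):
    d=cs[(i+1)%4]-cs[i]; print(np.linalg.norm(d),np.degrees(np.arctan2(d[1],d[0])))
```

```text
(array([ 0.51301627, -0.13594378,  0.14077628]), np.float64(0.0008098445125486447)) [ 0.51294222 -0.13701014  0.115     ]
0.0369818810019569 -97.71910372027769
0.03740134268812804 171.87236363968353
0.03669490642514361 82.2499626476578
0.037380586108156054 -7.687985996438265
```

```bash
cat >> cfg.py <<'E'
S=np.array([.514,-.1355]); th1=rd(8.0); u1=np.array([np.sin(th1),np.cos(th1)]); u2=(M-S)/np.linalg.norm(M-S)
t1=rd(-35); g2=(.022,.006)
E
python3 - <<'E'
from cfg import *
L=laydown(S+.0845*u1,u1,t1,g2,np.pi/2); p=back(L,.10); print(p[0],L[0])
rows([((.525,-.06,.26),down(-th1,rd(-20)))],.3)
check([((.525,-.06,.26),down(-th1,rd(-20))),((.51,-.16,.28),down(-th1,rd(20))),p,L])
E
```

```text
[ 0.50108123 -0.22742185  0.1527991 ] [ 0.51248162 -0.14630383  0.09544146]
0.194, 0.001, -0.003, -0.004, 0.786, -0.435, 0.3,
max 0.786
[ 0.525 -0.06   0.26 ] [-0.05  0.11  1.56 -0.35  1.5   0.12] err0.0000 marg0.76
[ 0.51 -0.16  0.28] [-0.67  0.15  1.48  0.3   1.69 -0.52] err0.0000 marg0.94
[ 0.501 -0.227  0.153] [-0.96  0.63  1.37  0.62  1.88 -0.87] err0.0000 marg0.75
[ 0.512 -0.146  0.095] [-0.88  0.63  1.52  0.66  1.72 -0.89] err0.0000 marg0.91
```

play_rows --increments '[0.05, 0, 0, 0, 0.5, -0.3, 0.3, 0.194, 0, -0.003, 0, 0.79, -0.435, 0.3, 0.194, 0, -0.003, 0, 0.79, -0.435, 0.3, 0.194, 0, -0.003, 0, 0.79, -0.435, 0.3, 0.194, 0, -0.003, 0, 0.79, -0.435, 0.3]'

```text
time: 9.8
tool_pos: [0.5248, -0.0626, 0.2608]
orientation: [[0.989, -0.136, -0.051], [-0.145, -0.93, -0.339], [-0.001, 0.343, -0.939]]
contact_force: [-0.7, -0.0, -0.3]
gripper_width: 0.699
```

Run:
```python
from cfg import *
print(telemetry.get_obs()['tool_pos'])
rows([((.51,-.16,.27),down(-th1,rd(25)))],.3)
```

```text
[ 0.52480846 -0.06258143  0.26082229]
0.25, 0, -0.002, -0.004, 0.798, 0.21, 0.3,
max 0.798
```

play_rows --increments '[0.25, 0, -0.002, 0, 0.8, 0.21, 0.3, 0.25, 0, -0.002, 0, 0.8, 0.21, 0.3, 0.25, 0, -0.002, 0, 0.8, 0.21, 0.3, 0.25, 0, -0.002, 0, 0.8, 0.21, 0.3, 0.25, 0, -0.002, 0, 0.8, 0.21, 0.3]'

```text
time: 10.42
tool_pos: [0.5102, -0.1593, 0.2665]
orientation: [[0.99, -0.129, 0.052], [-0.139, -0.896, 0.423], [-0.008, -0.426, -0.905]]
contact_force: [0.5, 0.6, 0.5]
gripper_width: 0.7
```

Run:
```python
from cfg import *
print(telemetry.get_obs()['tool_pos'])
L=laydown(S+.0845*u1,u1,t1,g2,np.pi/2); p=back(L,.10)
rows([p],.3)
```

```text
[ 0.51018763 -0.15928044  0.26653036]
0.166, 0.002, -0.002, 0.011, 0.922, 0.614, 0.3,
max 0.922
```

play_rows --increments '[0.06, 0, 0, 0.005, 0.5, 0.0, 0.3, 0.12, 0, 0, 0.01, 0.9, 0.3, 0.3, 0.166, 0.002, -0.002, 0.01, 0.92, 0.61, 0.3, 0.166, 0.002, -0.002, 0.01, 0.92, 0.61, 0.3, 0.166, 0.002, -0.002, 0.01, 0.92, 0.61, 0.3]'

```text
time: 11.05
tool_pos: [0.5048, -0.2256, 0.159]
orientation: [[0.991, -0.068, 0.112], [-0.131, -0.574, 0.809], [0.009, -0.816, -0.578]]
contact_force: [-0.1, -0.5, 1.1]
gripper_width: 0.697
```

Run:
```python
from cfg import *
o=telemetry.get_obs();print(o['tool_pos'])
im=vision.grab_frame('wrist'); cv2.imwrite('pics/w7.png',im[:,:,::-1])
print(proj('wrist',(*S,.14),o),proj('wrist',(*S,.0),o))
n=np.array([u1[1],-u1[0]])
for a in(1,-1):print(proj('wrist',(*(S-u1*.019+a*n*.019),.115),o))
L=laydown(S+.0845*u1,u1,t1,g2,np.pi/2)
rows([L],.3)
```

```text
[ 0.5047868  -0.22557997  0.15896957]
[280.26339544 172.98565532] [280.09219803 260.53564681]
[302.54745548 210.67900292]
[257.17731268 210.07792124]
0.003, 0, 0.005, -0.035, 0.054, 0.86, 0.3,
max 0.86
```

View pics/w7.png

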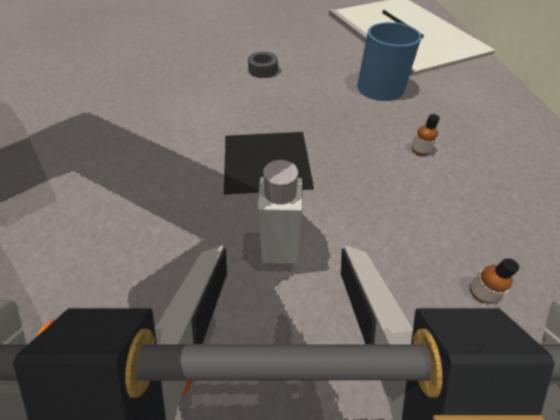

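The column's near face is at (258–302, ~210) and the neck top at (281,173), both as predicted, so I approach and close.

play_rows --increments '[0.003, 0, 0.005, -0.035, 0.054, 0.4, 0.3, 0.003, 0, 0.005, -0.035, 0.054, 0.7, 0.3, 0.003, 0, 0.005, -0.035, 0.054, 0.86, 0.3, 0.003, 0, 0.005, -0.035, 0.054, 0.86, 0.3, 0.003, 0, 0.005, -0.035, 0.054, 0.86, 0.3]'

```text
time: 11.72
tool_pos: [0.5121, -0.1476, 0.0944]
orientation: [[0.99, -0.082, 0.116], [-0.142, -0.565, 0.813], [-0.001, -0.821, -0.57]]
contact_force: [0.6, -0.7, 0.2]
gripper_width: 0.698
```

Run:
```python
from cfg import *
o=telemetry.get_obs();print(o['tool_pos'],o['contact_force'])
L=laydown(S+.0845*u1,u1,t1,g2,np.pi/2)
rows([L],.3)
```

```text
[ 0.51211403 -0.14761223  0.09435704] [ 0.56369704 -0.70769144  0.16885251]
-0.001, -0.001, -0.001, 0.001, -0.014, 0.004, 0.3,
max 0.014
```

play_rows --increments '[0, 0, 0, 0, 0, 0, 0.7, 0, 0, 0, 0, 0, 0, 0.9, 0, 0, 0, 0, 0, 0, 0.9, 0, 0, 0, 0, 0, 0, 0.9, 0, 0, 0, 0, 0, 0, 0.9]' --newtons 50

```text
time: 12.35
tool_pos: [0.5112, -0.1463, 0.0926]
orientation: [[0.99, -0.085, 0.115], [-0.143, -0.561, 0.815], [-0.004, -0.823, -0.568]]
contact_force: [1.5, -0.4, 0.1]
gripper_width: 0.378
```

Run:
```python
from cfg import *
o=telemetry.get_obs();print(o['tool_pos'],o['contact_force'],o['gripper_width'])
p0=o['tool_pos'];R0=o['orientation']
ts=[]
for a in (3,6,7.9):
    Z=Ro.from_euler('z',rd(a)).as_matrix(); S3=np.array([*S,0]); ts.append((Z@(p0-S3)+S3+[0,0,.0005],Z@R0))
rows(ts,.9); check(ts[-1:])
```

```text
[ 0.51118922 -0.14625831  0.09256745] [ 1.5300139  -0.43331492  0.13256421] 0.37802853646183926
-0, -0.014, -0.009, 0.005, -0.003, -0.003, 0.9,
-0, -0.027, -0.019, 0.01, -0.003, -0.003, 0.9,
-0, -0.036, -0.025, 0.013, -0.003, -0.003, 0.9,
max 0.036
[ 0.513 -0.147  0.093] [-0.83  0.69  1.43  0.61  1.8  -0.93] err0.0000 marg0.83
```

play_rows --increments '[0, -0.014, -0.009, 0.005, -0.003, -0.003, 0.9, 0, -0.026, -0.018, 0.009, -0.003, -0.003, 0.9, 0, -0.034, -0.024, 0.012, -0.003, -0.003, 0.9, 0, -0.034, -0.024, 0.012, -0.003, -0.003, 0.9]' --newtons 55

```text
time: 12.85
tool_pos: [0.5123, -0.1459, 0.0925]
orientation: [[1.0, -0.009, 0.006], [-0.01, -0.567, 0.824], [-0.004, -0.824, -0.567]]
contact_force: [-0.3, 0.3, -2.7]
gripper_width: 0.374
```

```bash
cat >> cfg.py <<'E'
def rel_lay(o,C2,u,phis,z0=0,lift=0.0015):
    R0=np.array(o['orientation']); p0=np.array(o['tool_pos']); a=phis[0]
    c=f(a,z0)*[-1,1]; s=(p0[:2]-C2)@u-c[0]; z=p0[2]-c[1]; lat=p0[:2]-C2-u*((p0[:2]-C2)@u)
    xi=s*np.cos(a)+z*np.sin(a); et=-s*np.sin(a)+z*np.cos(a); print('tcp in col',xi,et,lat)
    ax=np.array([u[1],-u[0],0]); out=[]
    for q in phis[1:]:
        cc=f(q,z0)*[-1,1]; G=cc+np.array([xi*np.cos(q)-et*np.sin(q),xi*np.sin(q)+et*np.cos(q)])
        out.append((np.array([*(C2+u*G[0]+lat),G[1]+lift]),Ro.from_rotvec(ax*(q-a)).as_matrix()@R0))
    return out
S2=np.array([.5127,-.1355])
E
python3 - <<'E'
from cfg import *
o=telemetry.get_obs();x=o['orientation'][:,0];print(o['tool_pos'],o['contact_force'],np.degrees(np.arctan2(x[1],x[0])))
th=-np.arctan2(x[1],x[0]);u=np.array([np.sin(th),np.cos(th)]);C2=S2+.0845*u;print(u,C2,C2+.0845*u)
ts=rel_lay(o,C2,u,rd([90,88,84,80,76,72,68,64,60,56,52,48,45]));rows(ts,.9);check(ts[-1:])
E
```

```text
[ 0.51233973 -0.14590911  0.09252813] [-0.27011691  0.32351527 -2.67711017] -0.5783580903480222
[0.01009408 0.99994905] [ 0.51355295 -0.0510043 ] [0.5144059  0.03349139]
tcp in col 0.022528132941117593 0.010417123161372806 [-2.55172915e-04  2.57586744e-06]
-0.011, 0, 0, -0, -0.031, 0.011, 0.9,
-0.033, 0, 0, -0, -0.071, 0.051, 0.9,
-0.056, 0, 0, -0, -0.107, 0.092, 0.9,
-0.078, 0, 0, -0, -0.141, 0.137, 0.9,
-0.1, 0, 0, -0, -0.172, 0.183, 0.9,
-0.122, 0, 0, -0, -0.199, 0.232, 0.9,
-0.144, 0.001, 0, -0, -0.223, 0.282, 0.9,
-0.167, 0.001, 0, -0, -0.243, 0.334, 0.9,
-0.189, 0.001, 0, 0, -0.26, 0.387, 0.9,
-0.211, 0.001, 0.001, 0, -0.272, 0.441, 0.9,
-0.233, 0.001, 0.001, 0, -0.281, 0.496, 0.9,
-0.25, 0.001, 0.001, 0, -0.286, 0.538, 0.9,
max 0.538
[ 0.513 -0.073  0.084] [-0.42  0.24  1.76  0.18  1.22 -0.48] err0.0000 marg0.70
```

play_rows --increments '[-0.011, 0, 0, 0, -0.031, 0.011, 0.9, -0.033, 0, 0, 0, -0.071, 0.051, 0.9, -0.056, 0, 0, 0, -0.107, 0.092, 0.9, -0.078, 0, 0, 0, -0.141, 0.137, 0.9, -0.1, 0, 0, 0, -0.172, 0.183, 0.9, -0.122, 0, 0, 0, -0.199, 0.232, 0.9, -0.144, 0.001, 0, 0, -0.223, 0.282, 0.9, -0.167, 0.001, 0, 0, -0.243, 0.334, 0.9, -0.189, 0.001, 0, 0, -0.26, 0.387, 0.9, -0.211, 0.001, 0.001, 0, -0.272, 0.441, 0.9, -0.233, 0.001, 0.001, 0, -0.281, 0.496, 0.9, -0.25, 0.001, 0.001, 0, -0.286, 0.538, 0.9]'

```text
time: 14.35
tool_pos: [0.5115, -0.0724, 0.0843]
orientation: [[1.0, -0.016, -0.001], [-0.016, -0.983, 0.18], [-0.004, -0.18, -0.984]]
contact_force: [-0.1, -0.3, -5.7]
gripper_width: 0.375
```

Run:
```python
from cfg import *
o=telemetry.get_obs();print(o['tool_pos'],o['contact_force'],o['moment'])
im=vision.grab_frame('scene'); cv2.imwrite('pics/s8.png',cv2.resize(im[60:260,150:400,::-1],(750,600)))
o['tool_pos']=o['tool_pos']-[0,0,.0015]
u=np.array([.0101,.99995]);C2=S2+.0845*u
ts=rel_lay(o,C2,u,rd([45,43,39,35,31,27,23,19,15,11,7,3,1]));rows(ts,.9,p0=o['tool_pos']+[0,0,.0015]);check(ts[-1:])
```

```text
[ 0.51150649 -0.07238017  0.08433922] [-0.1471696  -0.2786863  -5.68045654] [-0.33555835  0.08111202 -0.01419492]
tcp in col 0.023294794351329508 0.009857554498093956 [-1.83086985e-03  1.85357709e-05]
-0.011, 0, 0, -0, -0.021, 0.019, 0.9,
-0.034, 0, 0.001, -0, -0.06, 0.058, 0.9,
-0.056, 0.001, 0.001, -0, -0.097, 0.101, 0.9,
-0.078, 0.001, 0.001, -0, -0.131, 0.146, 0.9,
-0.1, 0.001, 0.001, -0, -0.161, 0.193, 0.9,
-0.122, 0.001, 0.001, -0, -0.188, 0.242, 0.9,
-0.145, 0.001, 0.001, 0, -0.212, 0.292, 0.9,
-0.167, 0.001, 0.001, 0, -0.232, 0.345, 0.9,
-0.189, 0.001, 0.001, 0, -0.248, 0.397, 0.9,
-0.211, 0.001, 0.001, 0, -0.264, 0.437, 0.9,
-0.234, 0.002, 0.001, 0, -0.277, 0.478, 0.9,
-0.245, 0.002, 0.001, 0, -0.283, 0.499, 0.9,
max 0.499
[ 0.512 -0.028  0.032] [ 0.15  0.43  1.78 -0.65  1.14  0.51] err0.0000 marg0.46
```

View pics/s8.png

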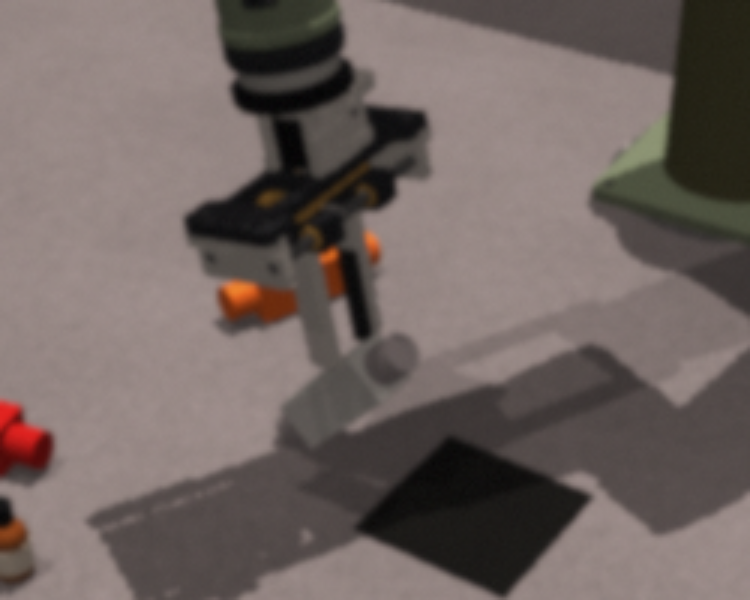

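The scene shows the column tilted at 45°, its lower neck on the bench at (290,435) in the crop and its upper end heading over the mat. I continue to flat.

play_rows --increments '[-0.011, 0, 0, 0, -0.021, 0.019, 0.9, -0.034, 0, 0.001, 0, -0.06, 0.058, 0.9, -0.056, 0.001, 0.001, 0, -0.097, 0.101, 0.9, -0.078, 0.001, 0.001, 0, -0.131, 0.146, 0.9, -0.1, 0.001, 0.001, 0, -0.161, 0.193, 0.9, -0.122, 0.001, 0.001, 0, -0.188, 0.242, 0.9, -0.145, 0.001, 0.001, 0, -0.212, 0.292, 0.9, -0.167, 0.001, 0.001, 0, -0.232, 0.345, 0.9, -0.189, 0.001, 0.001, 0, -0.248, 0.397, 0.9, -0.211, 0.001, 0.001, 0, -0.264, 0.437, 0.9, -0.234, 0.002, 0.001, 0, -0.277, 0.478, 0.9, -0.245, 0.002, 0.001, 0, -0.283, 0.499, 0.9]'

```text
time: 15.9
tool_pos: [0.5136, -0.0287, 0.0319]
orientation: [[1.0, -0.018, -0.007], [-0.018, -0.832, -0.555], [0.004, 0.555, -0.832]]
contact_force: [-2.2, 2.5, 4.2]
gripper_width: 0.378
```

Run:
```python
from cfg import *
o=telemetry.get_obs();print(o['tool_pos'],o['contact_force'],o['moment'],o['gripper_width'])
im=vision.grab_frame('scene'); cv2.imwrite('pics/s9.png',cv2.resize(im[60:260,150:400,::-1],(750,600)))
```

```text
[ 0.5135777  -0.02867498  0.03188316] [-2.17303731  2.53359227  4.23061745] [-0.02831393  0.67132526 -0.2903658 ] 0.37759091396021016
```

View pics/s9.png

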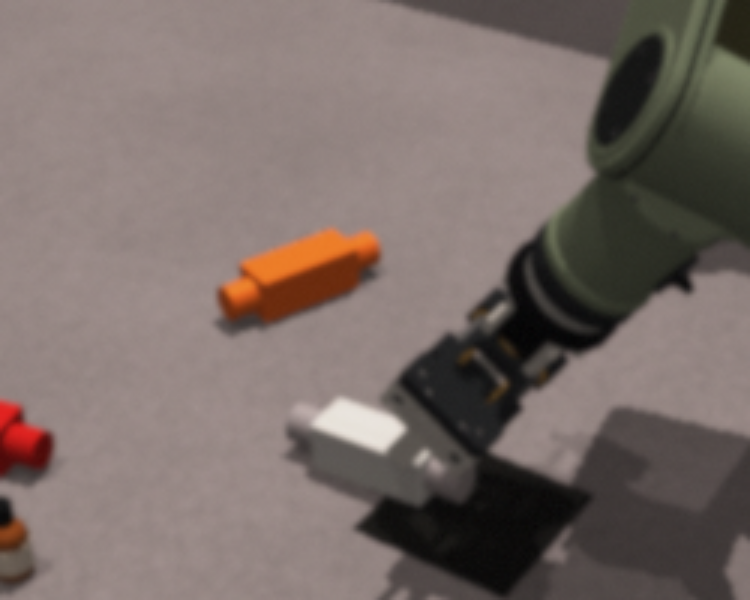

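Lying on the mat now, supported (force +4 N). I release and back off.

play_rows --increments '[0, 0, 0, 0, 0, -0.01, 0.6, 0, 0, 0, 0, 0, -0.01, 0.4, 0, 0, 0, 0, 0, -0.01, 0.3, 0, 0, 0, 0, 0, -0.01, 0.3, 0, 0, 0, 0, 0, -0.3, 0.3, 0, 0, 0, 0, 0, -0.8, 0.3, 0, 0, 0, 0, 0, -1, 0.3]'

```text
time: 16.82
tool_pos: [0.5168, 0.0387, 0.1353]
orientation: [[1.0, -0.02, -0.001], [-0.017, -0.833, -0.553], [0.01, 0.553, -0.833]]
contact_force: [-0.2, 0.3, 0.1]
gripper_width: 0.699
```

Run:
```python
from cfg import *
o=telemetry.get_obs();print(o['tool_pos'],o['gripper_width'])
for n in ('scene','top','wrist'):
  im=vision.grab_frame(n); cv2.imwrite(f'pics/{n}10.png',im[:,:,::-1])
a=cv2.imread('pics/scene10.png')[140:260,210:370];b=cv2.imread('pics/top10.png')[190:280,240:360]
cv2.imwrite('pics/c10.png',np.hstack([cv2.resize(a,(400,300)),cv2.resize(b,(400,300))]))
```

```text
[0.51678787 0.03865947 0.1352535 ] 0.6989088704453701
```

View pics/c10.png

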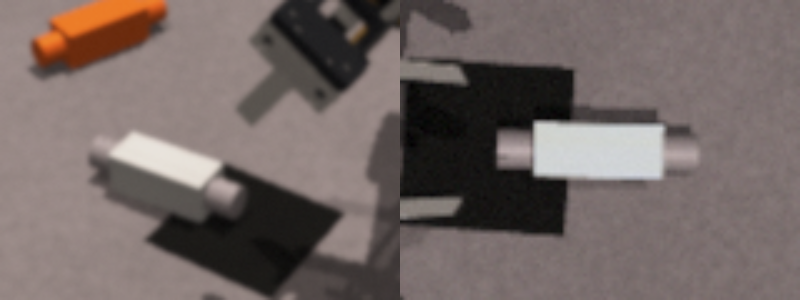

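View pics/wrist10.png

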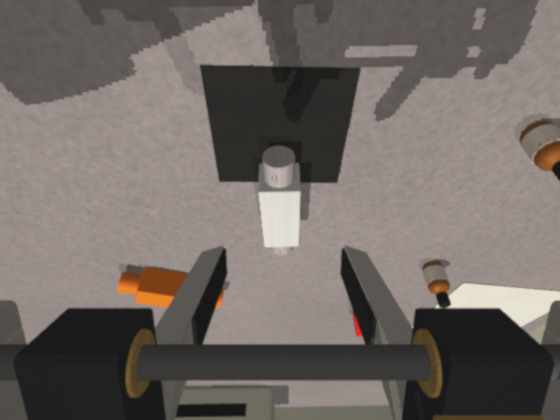

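Run:
```python
from cfg import *
t=cv2.imread('pics/top10.png'); x0,y0=300,215
m=(t[y0:260,x0:350].min(2)>150).astype(np.uint8)
ct=max(cv2.findContours(m,cv2.RETR_EXTERNAL,cv2.CHAIN_APPROX_NONE)[0],key=cv2.contourArea)+np.array([x0,y0])
b=cv2.boxPoints(cv2.minAreaRect(ct)); P=np.array([onz('top',*q,.039) for q in b]); print(np.round(P,4),P.mean(0))
# axis from neck contour: ends
s=cv2.imread('pics/scene10.png')
ms=(s[185:235,250:305].min(2)>165).astype(np.uint8); n,l,st,c=cv2.connectedComponentsWithStats(ms);k=1+np.argmax(st[1:,4]);
M_=cv2.moments(ct); print(tri(ray('top',*b.mean(0)),ray('scene',*(c[k]+[250,185]))),c[k]+[250,185])
```

```text
[[ 0.5302 -0.0529  0.039 ]
 [ 0.5319 -0.1173  0.039 ]
 [ 0.4952 -0.118   0.039 ]
 [ 0.4935 -0.0537  0.039 ]] [ 0.5126961  -0.08545203  0.039     ]
(array([ 0.50534074, -0.07340428,  0.02746989]), np.float64(0.029982438674555204)) [275.62027833 203.14314115]
```

Run:
```python
from cfg import *
t=cv2.imread('pics/top10.png'); x0,y0=262,215
m=(t[y0:260,x0:350].min(2)>165).astype(np.uint8)
ct=max(cv2.findContours(m,cv2.RETR_EXTERNAL,cv2.CHAIN_APPROX_NONE)[0],key=cv2.contourArea)+np.array([x0,y0])
b=cv2.boxPoints(cv2.minAreaRect(ct)); P=np.array([onz('top',*q,.039) for q in b]); print(np.round(P,4),P.mean(0),b)
s=cv2.imread('pics/scene10.png')
ms=(s[185:235,250:305].min(2)>165).astype(np.uint8); n,l,st,c=cv2.connectedComponentsWithStats(ms);k=1+np.argmax(st[1:,4]);
print(tri(ray('top',*b.mean(0)),ray('scene',*(c[k]+[250,185]))),c[k]+[250,185])
```

```text
[[ 0.529  -0.0068  0.039 ]
 [ 0.5317 -0.1081  0.039 ]
 [ 0.4949 -0.1088  0.039 ]
 [ 0.4923 -0.0078  0.039 ]] [ 0.51198091 -0.0578674   0.039     ] [[280. 227.]
 [324. 227.]
 [324. 243.]
 [280. 243.]]
(array([ 0.51052656, -0.05556585,  0.03700943]), np.float64(0.005638041582217243)) [275.62027833 203.14314115]
```

Run:
```python
from cfg import *
t=cv2.imread('pics/top10.png')
print(t[235,262:340].min(1)); print(t[222:250,300].min(1))
for q in ((279.6,235),(319,235)): print(onz('top',*q,.039))
print('necks',t[235,262:340,2])
```

```text
[ 20  18  16  13  15  23  41 143 168 168 171 169 170 173 171 168 172 140
 186 210 208 210 208 208 206 207 210 206 207 209 208 206 207 209 208 209
 209 208 207 207 207 211 209 209 210 208 207 206 207 209 209 205 208 210
 209 211 192 168 161 157 161 159 159 157 156 156 156 139 118 114 115 116
 115 110 110 112 112 108]
[ 90  62  64  61  70 157 207 208 207 205 208 207 210 207 209 212 210 209
 207 208 206 167  95  94 106 116 113 111]
[ 0.51062793 -0.00637753  0.039     ]
[ 0.51297613 -0.09694594  0.039     ]
necks [ 21  23  20  15  15  24  44 156 186 185 187 184 185 189 185 187 187 155
 186 210 208 210 208 208 206 207 210 206 207 209 208 206 207 209 208 209
 209 208 207 207 207 211 209 209 210 208 207 206 207 209 209 205 208 210
 209 211 195 180 177 172 176 174 173 171 170 170 172 155 131 127 128 129
 128 124 122 125 125 123]
```

```bash
cat >> cfg.py <<'E'
C3=np.array([.513,-.0495]); u3=np.array([.008,1.]); th3=.008
E
python3 - <<'E'
from cfg import *
L=tipup(C3,u3,t0,g,0,lift=.001); p=back(L,.10); print(L[0],p[0])
rows([((.515,-.06,.20),down(-th3,rd(0)))],.3)
check([((.515,-.06,.20),down(-th3,rd(0))),p,L])
E
```

```text
[ 0.51279647 -0.07494135  0.03091491] [ 0.51233762 -0.13229716  0.11283012]
0.187, -0.001, -0.004, 0.012, 0.986, -0.014, 0.3,
max 0.986
[ 0.515 -0.06   0.2  ] [-0.28  0.08  1.67 -0.    1.38 -0.28] err0.0000 marg0.79
[ 0.512 -0.132  0.113] [-0.72  0.43  1.57  0.45  1.57 -0.81] err0.0000 marg0.89
[ 0.513 -0.075  0.031] [-0.64  0.5   1.68  0.49  1.38 -0.83] err0.0000 marg0.78
```

play_rows --increments '[0.05, 0, 0, 0, 0.5, -0.1, 0.3, 0.187, 0, -0.004, 0.01, 0.98, -0.014, 0.3, 0.187, 0, -0.004, 0.01, 0.98, -0.014, 0.3, 0.187, 0, -0.004, 0.01, 0.98, -0.014, 0.3, 0.187, 0, -0.004, 0.01, 0.98, -0.014, 0.3]'

```text
time: 17.6
tool_pos: [0.5123, -0.0623, 0.1967]
orientation: [[1.0, -0.011, -0.002], [-0.011, -1.0, 0.0], [-0.002, -0.0, -1.0]]
contact_force: [0.1, 0.1, 0.1]
gripper_width: 0.701
```

Run:
```python
from cfg import *
print(telemetry.get_obs()['tool_pos'])
L=tipup(C3,u3,t0,g,0,lift=.001); p=back(L,.10)
rows([p],.3)
```

```text
[ 0.51233364 -0.06228186  0.19666265]
0.194, 0, -0.001, 0.008, 0.584, 0.698, 0.3,
max 0.698
```

play_rows --increments '[0.05, 0, 0, 0.005, 0.4, 0.1, 0.3, 0.11, 0, 0, 0.008, 0.58, 0.4, 0.3, 0.17, 0, 0, 0.008, 0.584, 0.698, 0.3, 0.194, 0, -0.001, 0.008, 0.584, 0.698, 0.3, 0.194, 0, -0.001, 0.008, 0.584, 0.698, 0.3, 0.194, 0, -0.001, 0.008, 0.584, 0.698, 0.3]'

```text
time: 18.35
tool_pos: [0.5144, -0.129, 0.1146]
orientation: [[1.0, -0.001, 0.002], [-0.002, -0.821, 0.572], [0.001, -0.572, -0.821]]
contact_force: [-0.9, -0.7, 0.5]
gripper_width: 0.699
```

Run:
```python
from cfg import *
o=telemetry.get_obs();print(o['tool_pos'])
im=vision.grab_frame('wrist'); cv2.imwrite('pics/w11.png',im[:,:,::-1])
n=np.array([u3[1],-u3[0]])
for s in (1,-1):
  for w in (-1,1): print(s,w,np.round(proj('wrist',(*(C3+u3*.045*s+n*.019*w),.039),o),1))
print('mat',proj('wrist',(*M,.002),o))
L=tipup(C3,u3,t0,g,0,lift=.001); rows([L],.3)
```

```text
[ 0.51439616 -0.12895656  0.11462544]
1 -1 [261.8 140.5]
1 1 [302.4 140.8]
-1 -1 [258.8 233.7]
-1 1 [303.5 234. ]
mat [283.10457721 131.61970893]
0.001, 0.001, 0.002, -0.018, 0.032, 0.834, 0.3,
max 0.834
```

View pics/w11.png

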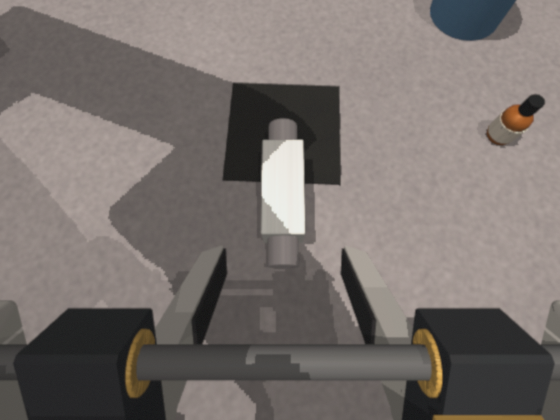

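Top-face corners at (262,140), (303,140), (261,234) and (305,234) match the prediction. I go in and grip.

play_rows --increments '[0.001, 0.001, 0.002, -0.01, 0.032, 0.4, 0.3, 0.001, 0.001, 0.002, -0.01, 0.032, 0.7, 0.3, 0.001, 0.001, 0.002, -0.01, 0.032, 0.83, 0.3, 0.001, 0.001, 0.002, -0.01, 0.032, 0.83, 0.3, 0.001, 0.001, 0.002, -0.01, 0.032, 0.83, 0.3, 0.001, 0.001, 0.002, -0.01, 0.032, 0.83, 0.7, 0.001, 0.001, 0.002, -0.01, 0.032, 0.83, 0.9, 0.001, 0.001, 0.002, -0.01, 0.032, 0.83, 0.9, 0.001, 0.001, 0.002, -0.01, 0.032, 0.83, 0.9, 0.001, 0.001, 0.002, -0.01, 0.032, 0.83, 0.9]' --newtons 55

```text
time: 19.65
tool_pos: [0.5138, -0.0766, 0.031]
orientation: [[1.0, -0.008, 0.007], [-0.011, -0.818, 0.575], [0.001, -0.575, -0.818]]
contact_force: [0.6, -1.2, 1.4]
gripper_width: 0.366
```

Run:
```python
from cfg import *
o=telemetry.get_obs();print(o['tool_pos'],o['contact_force'],o['gripper_width'])
x=o['orientation'][:,0];th=-np.arctan2(x[1],x[0]);u=np.array([np.sin(th),np.cos(th)]);print(u)
ts=rel_tip(o,C3,u,rd([-1,2,6,10,14,18,22,26,30,34,38,42,45]),z0=.002,lift=.0015);rows(ts,.9);check(ts[-1:])
```

```text
[ 0.5138178  -0.07655229  0.03097127] [ 0.61353798 -1.18622288  1.44861001] 0.36589645828219153
[0.01070394 0.99994271]
tcp in col -0.026525393194368564 0.011224165719003082 [ 1.10725274e-03 -1.18526486e-05]
-0.017, -0, -0, 0, -0.036, -0.028, 0.9,
-0.039, -0, -0, 0, -0.076, -0.049, 0.9,
-0.061, -0, -0, 0, -0.117, -0.068, 0.9,
-0.083, -0, -0, 0, -0.166, -0.091, 0.9,
-0.106, -0, -0, 0, -0.218, -0.115, 0.9,
-0.128, -0, -0, 0, -0.273, -0.135, 0.9,
-0.15, -0, -0, 0, -0.329, -0.151, 0.9,
-0.172, -0, -0, 0, -0.385, -0.164, 0.9,
-0.194, -0, -0, 0.001, -0.443, -0.172, 0.9,
-0.217, -0, -0, 0.001, -0.501, -0.176, 0.9,
-0.239, -0, -0, 0.001, -0.559, -0.177, 0.9,
-0.256, -0, -0, 0.001, -0.602, -0.174, 0.9,
max 0.602
[ 0.514 -0.029  0.09 ] [-0.1   0.21  1.79 -0.21  1.13  0.  ] err0.0000 marg0.67
```

play_rows --increments '[-0.017, 0, 0, 0, -0.036, -0.028, 0.9, -0.039, 0, 0, 0, -0.076, -0.049, 0.9, -0.061, 0, 0, 0, -0.117, -0.068, 0.9, -0.083, 0, 0, 0, -0.166, -0.091, 0.9, -0.106, 0, 0, 0, -0.218, -0.115, 0.9, -0.128, 0, 0, 0, -0.273, -0.135, 0.9, -0.15, 0, 0, 0, -0.329, -0.151, 0.9, -0.172, 0, 0, 0, -0.385, -0.164, 0.9, -0.194, 0, 0, 0.001, -0.443, -0.172, 0.9, -0.217, 0, 0, 0.001, -0.501, -0.176, 0.9, -0.239, 0, 0, 0.001, -0.559, -0.177, 0.9, -0.256, 0, 0, 0.001, -0.602, -0.174, 0.9]'

```text
time: 21.15
tool_pos: [0.5126, -0.0282, 0.0882]
orientation: [[1.0, -0.009, -0.004], [-0.01, -0.981, -0.191], [-0.002, 0.191, -0.982]]
contact_force: [0.9, 0.6, -4.8]
gripper_width: 0.368
```

Run:
```python
from cfg import *
o=telemetry.get_obs();print(o['tool_pos'],o['contact_force'])
u=np.array([.0107,.99994])
im=vision.grab_frame('scene'); cv2.imwrite('pics/s12.png',cv2.resize(im[60:260,150:400,::-1],(500,400)))
p0=o['tool_pos'].copy(); o['tool_pos']=p0-[0,0,.0015]
ts=rel_tip(o,C3,u,rd([45,47,51,55,59,63,67,71,75,79,83,87,90]),z0=.002);rows(ts,.9,p0=p0);check(ts[-1:])
```

```text
[ 0.51259468 -0.02817323  0.08817568] [ 0.94948113  0.575517   -4.84246601]
tcp in col -0.024645975275428902 0.011103523090245867 [-6.33451980e-04  6.89575276e-06]
-0.011, -0, 0, 0, -0.022, -0.018, 0.9,
-0.033, -0, 0.001, 0, -0.067, -0.053, 0.9,
-0.055, -0, 0.001, 0, -0.115, -0.084, 0.9,
-0.078, -0, 0.001, 0, -0.164, -0.112, 0.9,
-0.1, -0, 0.001, 0, -0.216, -0.136, 0.9,
-0.122, -0, 0.001, 0.001, -0.269, -0.157, 0.9,
-0.144, -0, 0.001, 0.001, -0.324, -0.174, 0.9,
-0.166, -0, 0.001, 0.001, -0.379, -0.187, 0.9,
-0.189, -0, 0.001, 0.001, -0.435, -0.196, 0.9,
-0.211, -0.001, 0.001, 0.001, -0.492, -0.201, 0.9,
-0.233, -0.001, 0.001, 0.001, -0.549, -0.202, 0.9,
-0.25, -0.001, 0.001, 0.001, -0.592, -0.2, 0.9,
max 0.592
[0.513 0.046 0.098] [ 0.44  0.6   1.58 -0.84  1.55  0.74] err0.0000 marg0.27
```

View pics/s12.png

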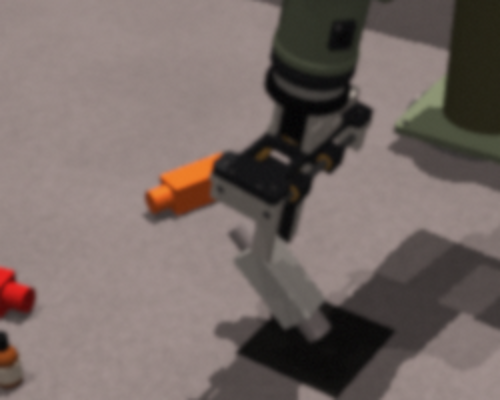

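play_rows --increments '[-0.011, 0, 0, 0, -0.022, -0.018, 0.9, -0.033, 0, 0.001, 0, -0.067, -0.053, 0.9, -0.055, 0, 0.001, 0, -0.115, -0.084, 0.9, -0.078, 0, 0.001, 0, -0.164, -0.112, 0.9, -0.1, 0, 0.001, 0, -0.216, -0.136, 0.9, -0.122, 0, 0.001, 0.001, -0.269, -0.157, 0.9, -0.144, 0, 0.001, 0.001, -0.324, -0.174, 0.9, -0.166, 0, 0.001, 0.001, -0.379, -0.187, 0.9, -0.189, 0, 0.001, 0.001, -0.435, -0.196, 0.9, -0.211, -0.001, 0.001, 0.001, -0.492, -0.201, 0.9, -0.233, -0.001, 0.001, 0.001, -0.549, -0.202, 0.9, -0.25, -0.001, 0.001, 0.001, -0.592, -0.2, 0.9]'

```text
time: 22.7
tool_pos: [0.5137, 0.0453, 0.0981]
orientation: [[1.0, -0.005, -0.015], [-0.015, -0.559, -0.829], [-0.004, 0.829, -0.559]]
contact_force: [-1.0, -0.1, -0.8]
gripper_width: 0.368
```

play_rows --increments '[0, 0, 0, 0, 0, 0, 0.9, 0, 0, 0, 0, 0, 0, 0.9, 0, 0, 0, 0, 0, 0, 0.9]'

```text
time: 23.08
tool_pos: [0.5145, 0.0449, 0.0986]
orientation: [[1.0, -0.008, -0.013], [-0.015, -0.562, -0.827], [-0.001, 0.827, -0.562]]
contact_force: [0.2, -0.1, -5.4]
gripper_width: 0.368
```

Run:
```python
from cfg import *
o=telemetry.get_obs();print(o['tool_pos'],o['contact_force'],o['moment'])
t=cv2.cvtColor(vision.grab_frame('top'),cv2.COLOR_RGB2BGR);s=cv2.cvtColor(vision.grab_frame('scene'),cv2.COLOR_RGB2BGR)
cv2.imwrite('pics/c13.png',np.hstack([cv2.resize(s[130:250,240:360],(400,400)),cv2.resize(t[190:280,220:310],(400,400))]))
```

```text
[0.51453611 0.04492642 0.09864083] [ 0.1844399  -0.09752578 -5.37909991] [ 1.11959363  0.12457315 -0.01640516]
```

View pics/c13.png

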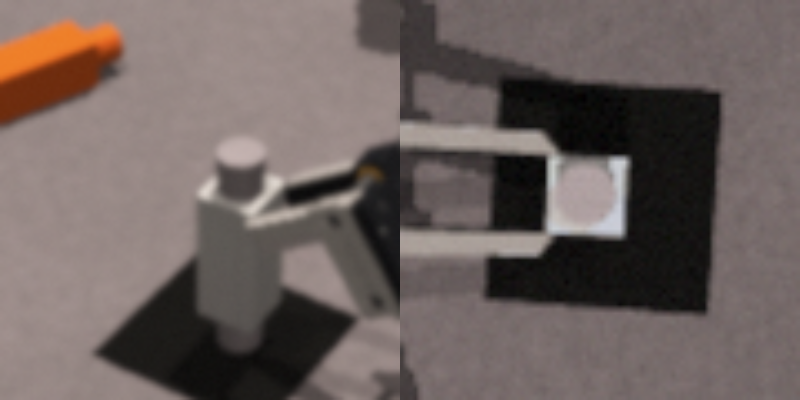

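The column is upright over the mat but the wrist still carries about 5 N, so I lower it slightly before releasing.

play_rows --increments '[0, 0, 0, 0, -0.007, 0.005, 0.9, 0, 0, 0, 0, -0.01, 0.007, 0.9, 0, 0, 0, 0, -0.01, 0.007, 0.9]'

```text
time: 23.55
tool_pos: [0.5151, 0.0453, 0.0988]
orientation: [[1.0, -0.009, -0.012], [-0.015, -0.559, -0.829], [0.0, 0.829, -0.559]]
contact_force: [-0.5, 0.7, 0.8]
gripper_width: 0.366
```

play_rows --increments '[0, 0, 0, 0, 0, 0, 0.62, 0, 0, 0, 0, 0, 0, 0.6, 0, 0, 0, 0, 0, 0, 0.5, 0, 0, 0, 0, 0, 0, 0.3, 0, 0, 0, 0, 0, 0, 0.3]'

```text
time: 24.18
tool_pos: [0.5149, 0.0452, 0.0979]
orientation: [[1.0, -0.008, -0.012], [-0.014, -0.56, -0.829], [-0.0, 0.829, -0.56]]
contact_force: [0.6, -0.1, 0.8]
gripper_width: 0.677
```

Run:
```python
from cfg import *
o=telemetry.get_obs();print(o['tool_pos'],o['contact_force'],o['gripper_width'])
t=cv2.cvtColor(vision.grab_frame('top'),cv2.COLOR_RGB2BGR);s=cv2.cvtColor(vision.grab_frame('scene'),cv2.COLOR_RGB2BGR)
cv2.imwrite('pics/top14.png',t);cv2.imwrite('pics/scene14.png',s)
cv2.imwrite('pics/c14.png',np.hstack([cv2.resize(s[130:250,240:360],(400,400)),cv2.resize(t[190:280,220:310],(400,400))]))
```

```text
[0.51492159 0.04517192 0.09787493] [ 0.55442233 -0.05190979  0.81067584] 0.6765884856442095
```

View pics/c14.png

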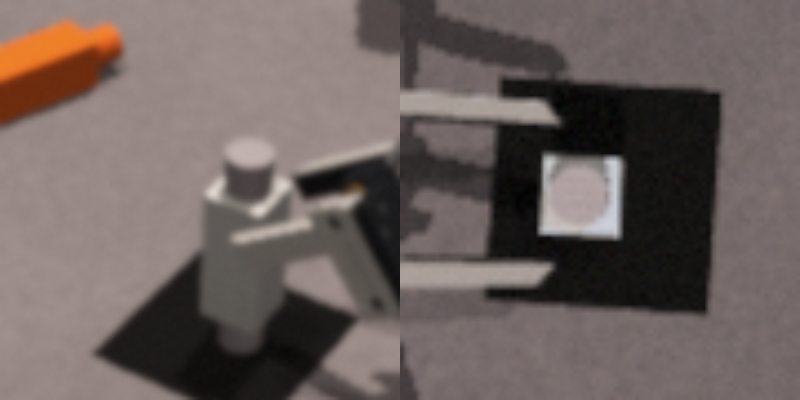

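Released: the column stands by itself on the mat, neck top at about top (260,233.5). I retract and measure it together with the collar.

play_rows --increments '[0, 0, 0, 0, 0, -0.4, 0.3, 0, 0, 0, 0, 0, -0.8, 0.3, 0.05, 0, 0, 0, 0.4, -1, 0.3, 0.15, 0, 0, 0, 0.8, -1, 0.3, 0.2, 0, 0, 0, 0.9, -1, 0.2, 0.25, 0, 0, 0, 0.9, -1, 0.2]'

```text
time: 25.02
tool_pos: [0.5168, 0.0844, 0.2579]
orientation: [[1.0, -0.015, 0.002], [-0.014, -0.969, -0.248], [0.006, 0.248, -0.969]]
contact_force: [0.0, -0.7, -1.0]
gripper_width: 0.799
```

Run:
```python
from cfg import *
o=telemetry.get_obs();print(o['tool_pos'],o['gripper_width'],o['orientation'])
t=cv2.cvtColor(vision.grab_frame('top'),cv2.COLOR_RGB2BGR);s=cv2.cvtColor(vision.grab_frame('scene'),cv2.COLOR_RGB2BGR);w=cv2.cvtColor(vision.grab_frame('wrist'),cv2.COLOR_RGB2BGR)
cv2.imwrite('pics/top15.png',t);cv2.imwrite('pics/scene15.png',s);cv2.imwrite('pics/wrist15.png',w)
t=cv2.imread('pics/top14.png')
c=np.zeros((600,800,3),np.uint8)
c[:400,:400]=cv2.resize(t[215:255,240:280],(400,400),interpolation=cv2.INTER_CUBIC)
c[:,400:]=cv2.resize(s[165:240,280:330],(400,600),interpolation=cv2.INTER_CUBIC)
cv2.imwrite('pics/c15.png',c)
```

```text
[0.51678427 0.0843831  0.25786657] 0.7989343804717814 [[ 0.99988182 -0.01517759  0.00244831]
 [-0.01409356 -0.96854399 -0.24844299]
 [ 0.00614206  0.24837912 -0.96864343]]
```

View pics/c15.png

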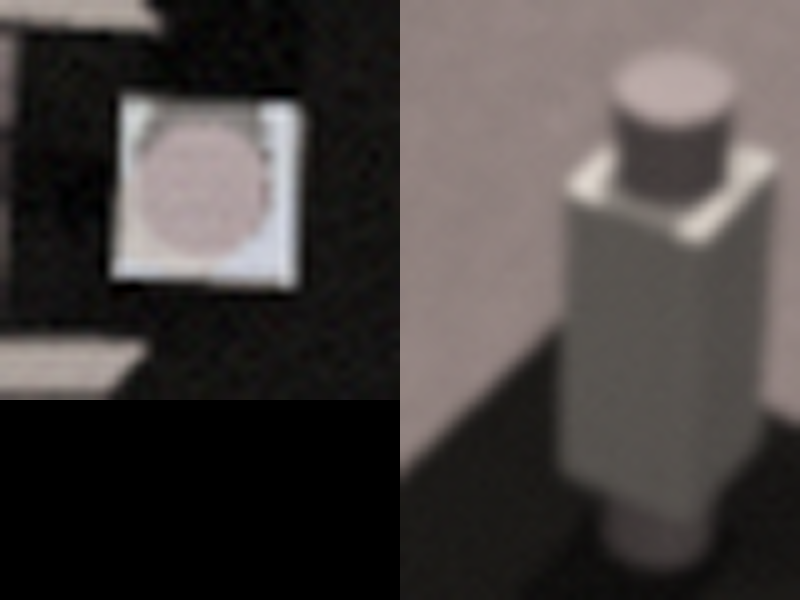

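View pics/wrist15.png

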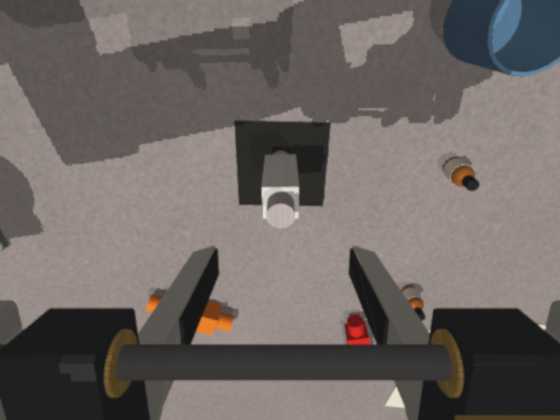

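Run:
```python
from cfg import *
o=telemetry.get_obs()
print('col',tri(ray('top',259.9,233.5),ray('scene',313.6,175.5)),onz('top',259.9,233.5,.142),onz('top',260,233.7,.117),onz('scene',313.6,175.5,.142))
o2=dict(tool_pos=np.array([0.51678427,0.0843831,0.25786657]),orientation=o['orientation'])
print('wrist neck',onz('wrist',280.5,213,.142,o2))
p=((.533,.275,.17),down(0,0)); rows([((.53,.19,.25),down(0,0)),p],.0); check([p,((.533,.275,.028),down(0,0))])
```

```text
col (array([0.51264237, 0.03526073, 0.14278227]), np.float64(0.000984647997844827)) [0.51288406 0.03486288 0.142     ] [0.51247218 0.03564648 0.117     ] [0.51141565 0.03516623 0.142     ]
wrist neck [0.51385175 0.04361686 0.142     ]
0.082, -0, -0.006, 0.1, -0.886, -0.179, 0,
0.082, -0, -0.006, 0.11, -1.741, 0.285, 0,
max 1.741
[0.533 0.275 0.17 ] [0.33 0.28 1.51 0.   1.36 0.33] err0.0000 marg0.95
[0.533 0.275 0.028] [ 0.33  0.44  1.61 -0.    1.09  0.33] err0.0000 marg0.85
```

play_rows --increments '[0.04, 0, -0.003, 0.05, -0.5, -0.1, 0, 0.082, 0, -0.006, 0.1, -0.886, -0.179, 0, 0.082, 0, -0.006, 0.1, -0.886, -0.179, 0, 0.082, 0, -0.006, 0.1, -0.886, -0.179, 0]'

```text
time: 25.68
tool_pos: [0.528, 0.1924, 0.2468]
orientation: [[1.0, 0.006, -0.006], [0.006, -1.0, -0.003], [-0.006, 0.003, -1.0]]
contact_force: [-0.0, 0.2, -0.4]
gripper_width: 0.995
```

Run:
```python
from cfg import *
print(telemetry.get_obs()['tool_pos'])
p=((.533,.276,.17),down(0,0)); rows([p],.0)
```

```text
[0.52796634 0.19239349 0.24678425]
0.001, 0.002, 0.002, 0.05, -0.698, 0.637, 0,
max 0.698
```

play_rows --increments '[0.001, 0.002, 0.002, 0.05, -0.69, 0.3, 0, 0.001, 0.002, 0.002, 0.05, -0.69, 0.63, 0, 0.001, 0.002, 0.002, 0.05, -0.69, 0.63, 0, 0.001, 0.002, 0.002, 0.05, -0.69, 0.63, 0]'

```text
time: 26.18
tool_pos: [0.5348, 0.2746, 0.1735]
orientation: [[1.0, -0.002, 0.004], [-0.002, -1.0, 0.002], [0.004, -0.002, -1.0]]
contact_force: [-0.4, -0.4, 0.2]
gripper_width: 1.0
```

Run:
```python
from cfg import *
o=telemetry.get_obs();print(o['tool_pos'],o['orientation'].round(4).tolist())
w=cv2.cvtColor(vision.grab_frame('wrist'),cv2.COLOR_RGB2BGR);cv2.imwrite('pics/wrist16.png',w)
print(proj('wrist',(.533,.276,.024),o))
```

```text
[0.53479041 0.27461583 0.17347659] [[1.0, -0.0019, 0.0041], [-0.0019, -1.0, 0.0022], [0.0041, -0.0022, -1.0]]
[280.87452157 195.89805888]
```

View pics/wrist16.png

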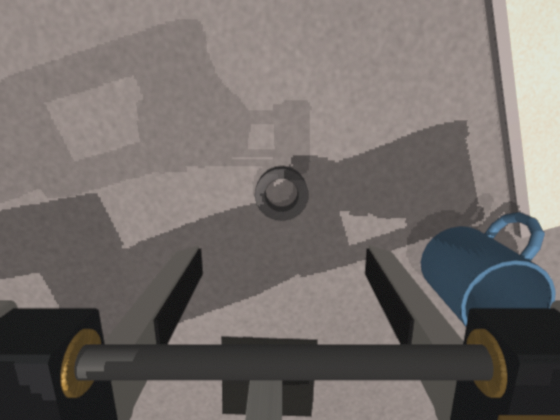

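Run:
```python
from cfg import *
o=telemetry.get_obs();print(o['tool_pos'],np.abs(o['qd']).max())
w=cv2.cvtColor(vision.grab_frame('wrist'),cv2.COLOR_RGB2BGR);cv2.imwrite('pics/wrist17.png',w)
c=cv2.resize(w[155:230,240:320],None,fx=8,fy=8,interpolation=cv2.INTER_CUBIC);cv2.imwrite('pics/c17.png',c)
t=cv2.imread('pics/top15.png'); s=cv2.imread('pics/scene15.png')
cv2.imwrite('pics/c17b.png',np.hstack([cv2.resize(t[202:242,140:180],(400,400),interpolation=cv2.INTER_CUBIC),cv2.resize(s[255:305,395:445],(400,400),interpolation=cv2.INTER_CUBIC)]))
```

```text
[0.53567699 0.274598   0.17467069] 0.016430727141631254
```

View pics/c17.png

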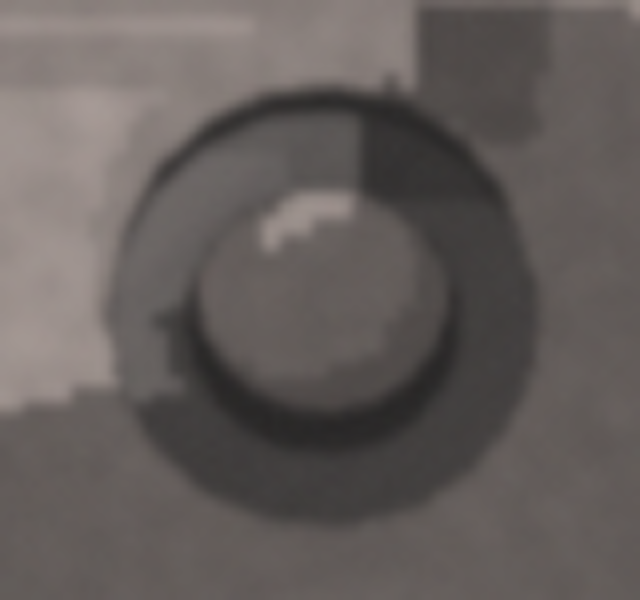

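View pics/c17b.png

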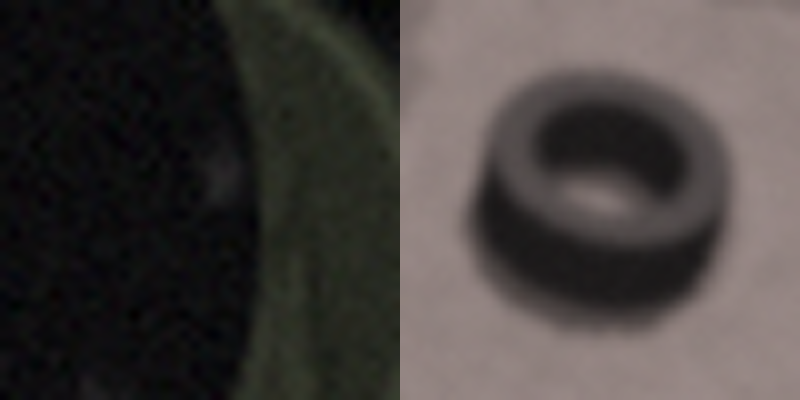

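Run:
```python
from cfg import *
o=telemetry.get_obs();print(o['tool_pos'],np.abs(o['qd']).max())
print(onz('wrist',280.1,194.2,.024,o),onz('scene',420.75,274,.024),tri(ray('wrist',280.1,194.2,o),ray('scene',420.75,274)),onz('top',161.35,222.55,.02))
p=((.5335,.2775,.028),down(0,0)); rows([p],0)
```

```text
[0.53607263 0.27461822 0.17522183] 0.009532106498713224
[0.5339752  0.27766356 0.024     ] [0.53244077 0.27559681 0.024     ] (array([0.53394369, 0.27689274, 0.02524658]), np.float64(0.0020647187158068007)) [0.53259751 0.27208542 0.02      ]
-0.001, -0.002, -0.001, -0.031, -0.019, 1.227, 0,
max 1.227
```

play_rows --increments '[-0.001, -0.002, -0.001, -0.025, -0.018, 0.4, 0, -0.001, -0.002, -0.001, -0.025, -0.018, 0.85, 0, -0.001, -0.002, -0.001, -0.025, -0.018, 0.85, 0, -0.001, -0.002, -0.001, -0.025, -0.018, 0.85, 0]'

```text
time: 26.78
tool_pos: [0.5342, 0.2779, 0.0738]
orientation: [[1.0, 0.0, 0.002], [0.0, -1.0, 0.002], [0.002, -0.002, -1.0]]
contact_force: [0.8, 0.8, 0.1]
gripper_width: 1.0
```

Run:
```python
from cfg import *
o=telemetry.get_obs();print(o['tool_pos'])
p=((.5335,.2773,.0285),down(0,0)); rows([p],0)
w=cv2.cvtColor(vision.grab_frame('wrist'),cv2.COLOR_RGB2BGR);cv2.imwrite('pics/wrist18.png',w)
print(proj('wrist',(.5335,.2773,.024),o))
```

```text
[0.53418907 0.27788188 0.07383486]
-0.001, -0.001, 0, -0.006, 0.006, 0.378, 0,
max 0.378
[282.02380881 229.22570508]
```

View pics/wrist18.png

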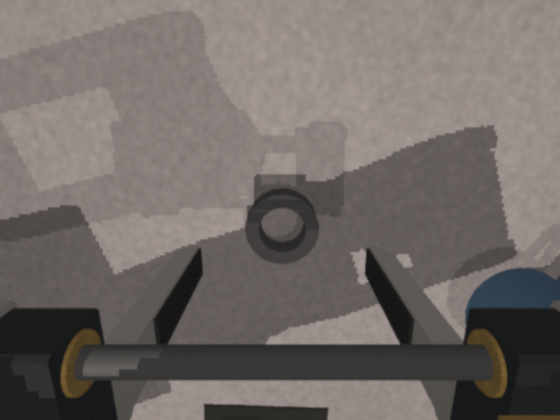

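The collar is centred at (282,227) against a predicted (282,229). I descend and grip it gently.

play_rows --increments '[0, 0, 0, -0.006, -0.004, 0.25, 0, 0, 0, 0, -0.006, -0.004, 0.37, 0, 0, 0, 0, -0.006, -0.004, 0.37, 0, 0, 0, 0, -0.006, -0.004, 0.37, 0.3, 0, 0, 0, -0.006, -0.004, 0.37, 0.5, 0, 0, 0, -0.006, -0.004, 0.37, 0.7, 0, 0, 0, -0.006, -0.004, 0.37, 0.7, 0, 0, 0, -0.006, -0.004, 0.37, 0.7]' --newtons 25

```text
time: 27.82
tool_pos: [0.531, 0.2782, 0.0264]
orientation: [[1.0, 0.001, -0.003], [0.001, -1.0, 0.0], [-0.003, -0.0, -1.0]]
contact_force: [0.2, -1.0, -0.1]
gripper_width: 0.503
```

Run:
```python
from cfg import *
o=telemetry.get_obs();print(o['tool_pos'],o['gripper_width'],o['contact_force'])
w=cv2.cvtColor(vision.grab_frame('wrist'),cv2.COLOR_RGB2BGR);s=cv2.cvtColor(vision.grab_frame('scene'),cv2.COLOR_RGB2BGR)
cv2.imwrite('pics/c19.png',np.hstack([cv2.resize(w[130:330,140:420],(400,286)),cv2.resize(s[210:310,360:500],(400,286))]))
cv2.imwrite('pics/scene19.png',s)
```

```text
[0.53102217 0.27822821 0.02641241] 0.5033272565469841 [ 0.19854503 -1.01925432 -0.08489735]
```

View pics/c19.png

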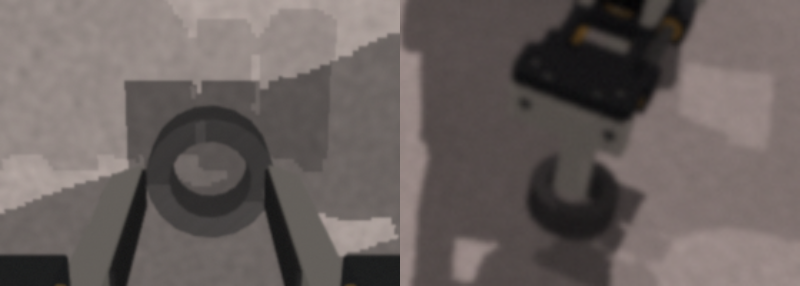

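Run:
```python
from cfg import *
o=telemetry.get_obs();p=o['tool_pos'];R=o['orientation']
for d in (0,.006,.025): print('axis',d,proj('wrist',p+R[:,2]*d,o))
for sx in (1,-1):
  for sy in(-.008,.008): print('tips',proj('wrist',p+R@np.array([sx*.028,sy,.025]),o))
print('ringtop',[onz('wrist',140+210*.7,130+q*.7,.024,o) for q in (120,237)])
```

```text
axis 0 [282.93960754 255.10865929]
axis 0.006 [282.95776714 251.24896817]
axis 0.025 [283.00926439 240.30359701]
tips [324.64095623 229.22947059]
tips [323.81406258 251.28927895]
tips [241.40591115 229.10292388]
tips [242.18201764 251.16373917]
ringtop [array([0.53332028, 0.30362336, 0.024     ]), array([0.53361375, 0.24901181, 0.024     ])]
```

play_rows --increments '[0, 0, 0, 0, 0, -0.08, 0.7, 0, 0, 0, 0, 0, -0.2, 0.7, 0, 0, 0, 0, 0, -0.25, 0.7, 0, 0, 0, 0, 0, -0.25, 0.7]' --newtons 35

```text
time: 28.42
tool_pos: [0.532, 0.2785, 0.0577]
orientation: [[1.0, 0.001, -0.0], [0.001, -1.0, 0.001], [-0.0, -0.001, -1.0]]
contact_force: [-0.9, 0.3, -0.5]
gripper_width: 0.298
```

Run:
```python
from cfg import *
o=telemetry.get_obs();print(o['tool_pos'],o['gripper_width'],o['contact_force'])
w=cv2.cvtColor(vision.grab_frame('wrist'),cv2.COLOR_RGB2BGR);s=cv2.cvtColor(vision.grab_frame('scene'),cv2.COLOR_RGB2BGR)
cv2.imwrite('pics/c20.png',np.hstack([cv2.resize(w[130:330,140:420],(400,286)),cv2.resize(s[190:290,360:500],(400,286))]))
```

```text
[0.53201531 0.27853998 0.05771848] 0.29786432660579415 [-0.86664681  0.34847647 -0.49465885]
```

View pics/c20.png

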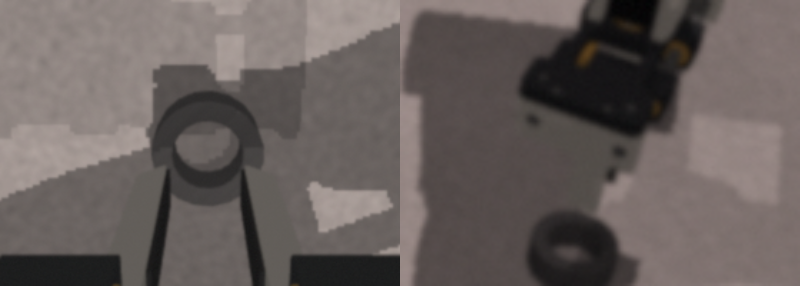

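Run:
```python
from cfg import *
p=np.array([0.53102217,0.27822821,0.02641241]);R=np.diag([1,-1,-1.])
for d in (.025,.01,-.0115):
    print(d,[proj('scene',p+R@np.array([x,y,d])).round(1) for x in (.024,.036) for y in(-.008,.008)])
s=cv2.imread('pics/scene19.png'); cv2.imwrite('pics/c21.png',cv2.resize(s[220:310,380:460],(640,720))[:600])
```

```text
0.025 [array([419.8, 292.5]), array([411.5, 289.1]), array([417.5, 296.8]), array([409.1, 293.3])]
0.01 [array([421.2, 286.9]), array([412.8, 283.5]), array([418.8, 291.2]), array([410.4, 287.8])]
-0.0115 [array([423.2, 278.8]), array([414.7, 275.3]), array([420.8, 283. ]), array([412.2, 279.6])]
```

View pics/c21.png

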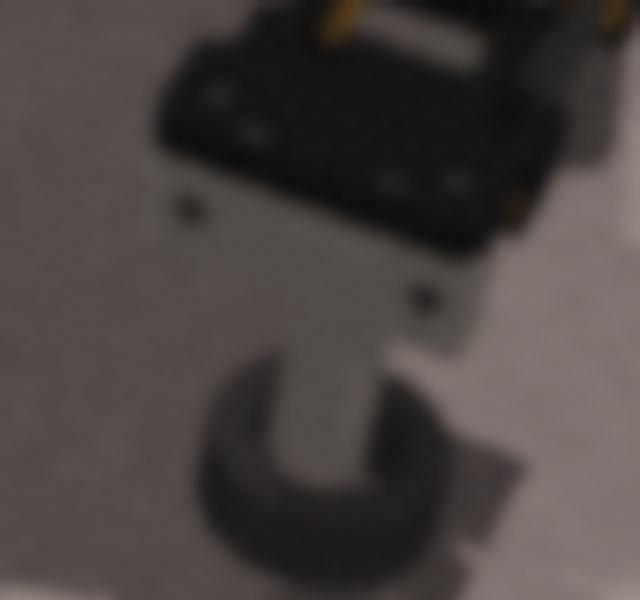

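The pictures show the jaws closed above the collar. The tips end near (419,279) in the scene, over its top, so the real fingertips are about 8–11 mm *behind* the reported TCP rather than 25 mm ahead. I reopen and descend deeper in small, force-checked steps.

play_rows --increments '[0, 0, 0, 0, 0, 0, 0.3, 0, 0, 0, 0, 0, 0, 0.1, 0, 0, 0, 0, 0, 0, 0.1, 0, 0, 0, 0, 0, 0, 0.1, 0, 0, 0, 0.006, 0.008, 0, 0.1, 0, 0, 0, 0.006, 0.008, 0.25, 0.1, 0, 0, 0, 0.006, 0.008, 0.33, 0.1, 0, 0, 0, 0.006, 0.008, 0.33, 0.1]'

```text
time: 29.52
tool_pos: [0.5308, 0.2769, 0.0158]
orientation: [[1.0, 0.001, -0.005], [0.001, -1.0, -0.0], [-0.005, 0.0, -1.0]]
contact_force: [-0.1, -0.3, -0.2]
gripper_width: 0.9
```

Run:
```python
from cfg import *
o=telemetry.get_obs();print(o['tool_pos'],o['gripper_width'],o['contact_force'])
w=cv2.cvtColor(vision.grab_frame('wrist'),cv2.COLOR_RGB2BGR);s=cv2.cvtColor(vision.grab_frame('scene'),cv2.COLOR_RGB2BGR)
cv2.imwrite('pics/wrist22.png',w)
cv2.imwrite('pics/c22.png',np.hstack([cv2.resize(w[130:330,140:420],(400,286)),cv2.resize(s[210:310,360:500],(400,286))]))
```

```text
[0.5308019  0.27689951 0.01584069] 0.9001465883918369 [-0.12748547 -0.26371975 -0.20613614]
```

View pics/c22.png

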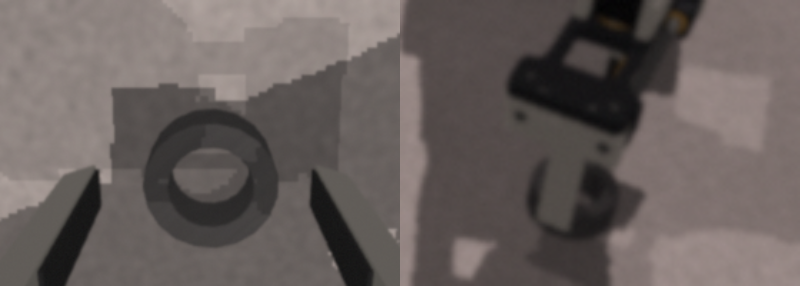

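Run:
```python
from cfg import *
o=telemetry.get_obs();print(o['tool_pos'])
print([onz('wrist',140+212*.7,130+q*.7,.024,o).round(4) for q in (122,248)],[onz('wrist',140+q*.7,130+185*.7,.024,o).round(4) for q in (145,279)])
```

```text
[0.53228104 0.27746552 0.01741287]
[array([0.5353, 0.3047, 0.024 ]), array([0.5357, 0.2482, 0.024 ])] [array([0.5079, 0.2774, 0.024 ]), array([0.5632, 0.2776, 0.024 ])]
```

play_rows --increments '[0, 0.002, 0, 0.022, 0, 0.03, 0.1, 0, 0.002, 0, 0.022, 0, 0.07, 0.1, 0, 0.002, 0, 0.022, 0, 0.1, 0.1, 0, 0.002, 0, 0.022, 0, 0.1, 0.1]'

```text
time: 30.12
tool_pos: [0.5338, 0.2771, 0.0042]
orientation: [[1.0, 0.001, 0.002], [0.001, -1.0, 0.0], [0.002, -0.0, -1.0]]
contact_force: [0.5, 0.2, 0.3]
gripper_width: 0.902
```

play_rows --increments '[0, 0, 0, 0.012, 0, 0.03, 0.1, 0, 0, 0, 0.012, 0, 0.05, 0.1, 0, 0, 0, 0.012, 0, 0.05, 0.1]'

```text
time: 30.5
tool_pos: [0.5355, 0.2772, -0.0016]
orientation: [[1.0, 0.001, 0.003], [0.001, -1.0, 0.0], [0.003, -0.0, -1.0]]
contact_force: [-0.1, -0.4, 0.2]
gripper_width: 0.9
```

Run:
```python
from cfg import *
o=telemetry.get_obs();print(o['tool_pos'],o['gripper_width'],o['contact_force'])
w=cv2.cvtColor(vision.grab_frame('wrist'),cv2.COLOR_RGB2BGR);s=cv2.cvtColor(vision.grab_frame('scene'),cv2.COLOR_RGB2BGR)
cv2.imwrite('pics/wrist23.png',w)
cv2.imwrite('pics/c23.png',np.hstack([cv2.resize(w[130:330,140:420],(400,286)),cv2.resize(s[220:310,380:460],(400,450))[:286]]))
```

```text
[ 0.5354981   0.27715594 -0.00158255] 0.899669850948936 [-0.14218298 -0.41272349  0.16933955]
```

View pics/c23.png

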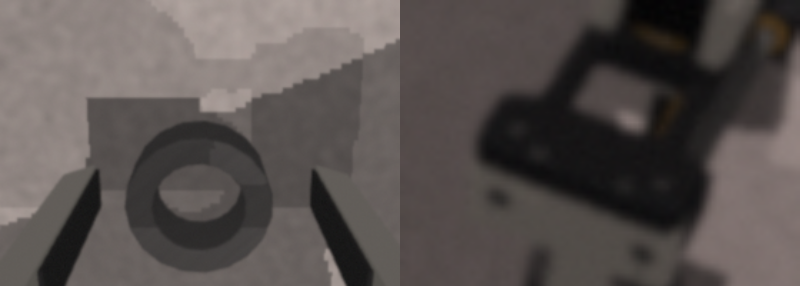

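play_rows --increments '[0, 0, 0, -0.005, 0, 0.015, 0.1, 0, 0, 0, -0.005, 0, 0.025, 0.2, 0, 0, 0, -0.005, 0, 0.025, 0.4, 0, 0, 0, -0.005, 0, 0.025, 0.6, 0, 0, 0, -0.005, 0, 0.025, 0.6, 0, 0, 0, -0.005, 0, 0.025, 0.6, 0, 0, 0, -0.005, 0, 0.025, 0.6]' --newtons 30

```text
time: 31.48
tool_pos: [0.5348, 0.2772, -0.0043]
orientation: [[1.0, 0.001, 0.003], [0.001, -1.0, 0.0], [0.003, -0.0, -1.0]]
contact_force: [-2.0, -0.0, 0.4]
gripper_width: 0.591
```

Opening is 0.591 × 94 = 55.6 mm, so the collar is held. Lifting it now.

play_rows --increments '[0, 0, 0, 0, 0, -0.05, 0.6, 0, 0, 0, 0, 0, -0.2, 0.6, 0, 0, 0, 0, 0, -0.5, 0.6, 0, 0, 0, 0, 0, -0.8, 0.6, 0, 0, 0, 0, 0, -1, 0.6, 0, 0, 0, 0, 0, -1, 0.6]'

```text
time: 32.22
tool_pos: [0.5375, 0.2781, 0.1198]
orientation: [[1.0, 0.001, 0.011], [0.001, -1.0, 0.003], [0.011, -0.003, -1.0]]
contact_force: [0.0, 0.1, -2.6]
gripper_width: 0.594
```

play_rows --increments '[0, 0, 0, 0, 0, -0.25, 0.6, 0, 0, 0, 0, 0, -0.5, 0.6, 0, 0, 0, 0, 0, -0.5, 0.6]'

```text
time: 32.6
tool_pos: [0.5361, 0.2777, 0.1776]
orientation: [[1.0, 0.001, 0.008], [0.001, -1.0, 0.002], [0.008, -0.002, -1.0]]
contact_force: [0.4, -0.5, -2.0]
gripper_width: 0.592
```

Run:
```python
from cfg import *
o=telemetry.get_obs();print(o['tool_pos'],o['gripper_width'],o['contact_force'],o['orientation'].round(4).tolist())
w=cv2.cvtColor(vision.grab_frame('wrist'),cv2.COLOR_RGB2BGR);s=cv2.cvtColor(vision.grab_frame('scene'),cv2.COLOR_RGB2BGR)
cv2.imwrite('pics/wrist24.png',w);cv2.imwrite('pics/scene24.png',s)
cv2.imwrite('pics/c24.png',np.hstack([cv2.resize(w[130:330,140:420],(400,286)),cv2.resize(s[140:290,300:510],(400,286))]))
```

```text
[0.53613474 0.27773515 0.17763105] 0.5923646834900441 [ 0.37805981 -0.46278069 -2.03887546] [[1.0, 0.001, 0.0081], [0.0009, -1.0, 0.002], [0.0081, -0.002, -1.0]]
```

View pics/c24.png

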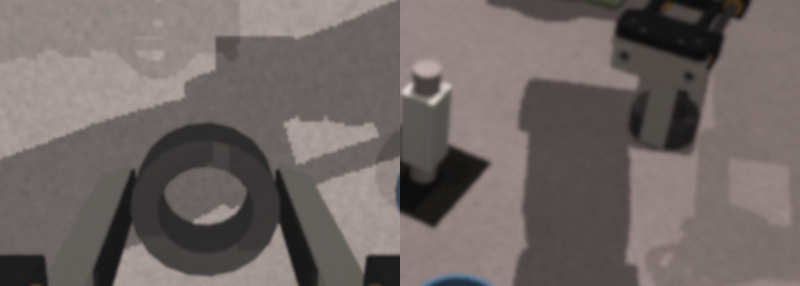

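Run:
```python
from cfg import *
p=vision.camera_params('wrist');T=np.array(p['T_tool_cam'])
def tool_at(u,v,d):
    r=T[:3,:3]@np.array([(u-p['cx'])/p['fx'],-(v-p['cy'])/p['fy'],-1]);e=T[:3,3];return e+r*(d-e[2])/r[2]
print(tool_at(283.9,276,-.0283), [tool_at(140+a*.7,276,-.0283)[0] for a in (133,279)],[tool_at(284,130+a*.7,-.0283)[1] for a in (142,275)])
o=telemetry.get_obs()
print(o['tool_pos']); t=((.5137,.130,.18),down(0,0)); t2=((.5137,.0365,.18),down(0,0)); rows([((.525,.165,.18),down(0,0))],.6); check([t,t2,((.5137,.036,.11),down(0,0))])
```

```text
[ 0.00056666 -0.00039186 -0.0283    ] [np.float64(-0.026245279885340415), np.float64(0.027689145574428736)] [np.float64(-0.02639777984808698), np.float64(0.027854217763316702)]
[0.53372234 0.27686721 0.1741987 ]
0, -0, 0, -0.074, 0.932, -0.048, 0.6,
max 0.932
[0.514 0.13  0.18 ] [0.08 0.12 1.67 0.   1.35 0.08] err0.0000 marg0.79
[0.514 0.036 0.18 ] [-0.1   0.09  1.71 -0.    1.34 -0.1 ] err0.0000 marg0.75
[0.514 0.036 0.11 ] [-0.1   0.17  1.77 -0.    1.2  -0.1 ] err0.0000 marg0.69
```

play_rows --increments '[0, 0, 0, -0.04, 0.4, -0.05, 0.6, 0, 0, 0, -0.074, 0.8, -0.05, 0.6, 0, 0, 0, -0.074, 0.93, -0.05, 0.6, 0, 0, 0, -0.074, 0.93, -0.05, 0.6]'

```text
time: 33.2
tool_pos: [0.5249, 0.1649, 0.18]
orientation: [[1.0, -0.001, 0.001], [-0.001, -1.0, 0.001], [0.001, -0.001, -1.0]]
contact_force: [0.4, 0.6, -1.8]
gripper_width: 0.593
```

Run:
```python
from cfg import *
o=telemetry.get_obs();print(o['tool_pos'])
rows([((.5137,.060,.18),down(0,0))],.6)
```

```text
[0.52489513 0.16487395 0.17999879]
-0, -0, -0, -0.092, 0.874, -0.001, 0.6,
max 0.874
```

play_rows --increments '[0, 0, 0, -0.05, 0.4, 0, 0.6, 0, 0, 0, -0.092, 0.75, 0, 0.6, 0, 0, 0, -0.092, 0.95, 0, 0.6, 0, 0, 0, -0.092, 1, 0, 0.6, 0, 0, 0, -0.092, 1, 0, 0.6]'

```text
time: 33.83
tool_pos: [0.5149, 0.0467, 0.1812]
orientation: [[1.0, 0.001, 0.003], [0.001, -1.0, 0.001], [0.003, -0.001, -1.0]]
contact_force: [-0.4, 0.0, -1.9]
gripper_width: 0.591
```

Run:
```python
from cfg import *
o=telemetry.get_obs();print(o['tool_pos'])
rows([((.5137,.036,.18),down(0,0))],.6)
w=cv2.cvtColor(vision.grab_frame('wrist'),cv2.COLOR_RGB2BGR);s=cv2.cvtColor(vision.grab_frame('scene'),cv2.COLOR_RGB2BGR)
cv2.imwrite('pics/wrist25.png',w);cv2.imwrite('pics/scene25.png',s)
cv2.imwrite('pics/c25.png',np.hstack([cv2.resize(w[130:330,140:420],(400,286)),cv2.resize(s[110:260,230:440],(400,286))]))
```

```text
[0.51489525 0.04666029 0.18121957]
-0, -0.001, 0, -0.01, 0.089, 0.01, 0.6,
max 0.089
```

View pics/c25.png

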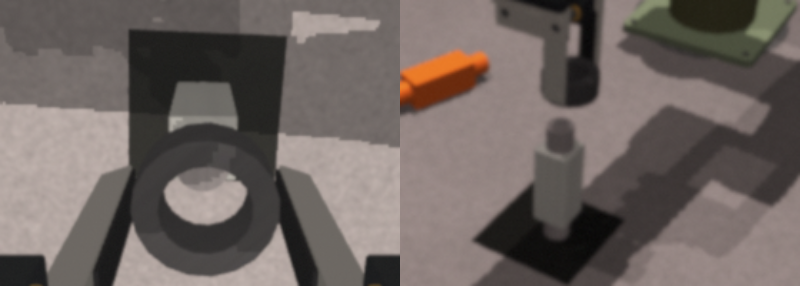

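Run:
```python
from cfg import *
o=telemetry.get_obs();print(o['tool_pos'])
w=cv2.imread('pics/wrist25.png')
cv2.imwrite('pics/c26.png',cv2.resize(w[180:320,225:345],(686,800))[:600])
for a in ((169,117),(238,117),(203.5,117)): print(onz('wrist',140+a[0]*.7,130+a[1]*.7,.117,o))
print(proj('wrist',(.5137,.036,.142),o),proj('wrist',(.4947,.055,.117),o),proj('wrist',(.5327,.055,.117),o))
```

```text
[0.51486331 0.04695737 0.1813729 ]
[0.49560998 0.05560429 0.117     ]
[0.53348081 0.05572079 0.117     ]
[0.5145419  0.05566253 0.117     ]
[281.20940218 247.3416744 ] [257.15260471 212.63643836] [305.58430997 212.77912947]
```

View pics/c26.png

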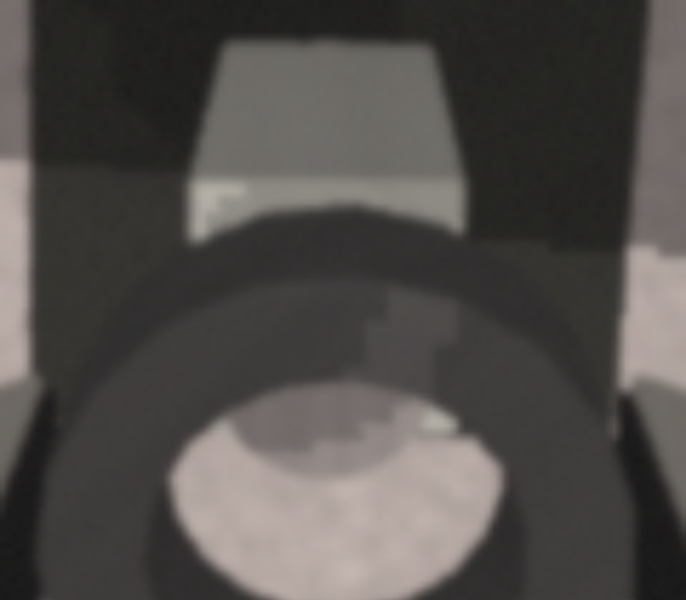

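play_rows --increments '[0, -0.001, 0, -0.011, 0.06, 0, 0.6, 0, -0.001, 0, -0.011, 0.086, 0, 0.6, 0, -0.001, 0, -0.011, 0.086, 0.15, 0.6, 0, -0.001, 0, -0.011, 0.086, 0.27, 0.6, 0, -0.001, 0, -0.011, 0.086, 0.27, 0.6, 0, -0.001, 0, -0.011, 0.086, 0.27, 0.6]'

```text
time: 34.67
tool_pos: [0.5136, 0.0353, 0.1489]
orientation: [[1.0, 0.001, -0.0], [0.001, -1.0, 0.001], [-0.0, -0.001, -1.0]]
contact_force: [-0.6, -1.1, -2.4]
gripper_width: 0.594
```

Run:
```python
from cfg import *
o=telemetry.get_obs();print(o['tool_pos'],o['contact_force'])
w=cv2.cvtColor(vision.grab_frame('wrist'),cv2.COLOR_RGB2BGR);s=cv2.cvtColor(vision.grab_frame('scene'),cv2.COLOR_RGB2BGR)
cv2.imwrite('pics/wrist27.png',w);cv2.imwrite('pics/scene27.png',s)
cv2.imwrite('pics/c27.png',np.hstack([cv2.resize(w[190:320,225:345],(400,433)),cv2.resize(s[140:230,270:353],(400,433))]))
rows([((.5136,.0366,.1127),down(0,0))],.6)
```

```text
[0.51361502 0.0353221  0.14894625] [-0.58409388 -1.08759039 -2.35230358]
-0, -0, 0, -0.005, -0.011, 0.308, 0.6,
max 0.308
```

View pics/c27.png

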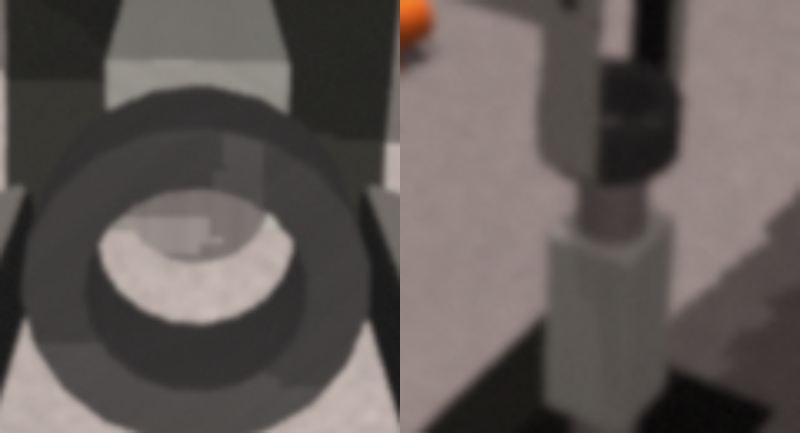

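Run:
```python
from cfg import *
o=telemetry.get_obs();print(o['tool_pos'])
print(onz('wrist',225+197*.3,190+262*.3,.142,o),'expect y',.037-.014, onz('wrist',225+197*.3,190+63*.3-.3,.117,o),'expect',.037+.019)
```

```text
[0.51412872 0.0352561  0.14966428]
[0.51490026 0.02257844 0.142     ] expect y 0.023 [0.51487095 0.0554878  0.117     ] expect 0.055999999999999994
```

play_rows --increments '[0, 0, 0, 0.001, -0.009, 0, 0.6, 0, 0, 0, 0.001, -0.009, 0.04, 0.6, 0, 0, 0, 0.001, -0.009, 0.08, 0.6, 0, 0, 0, 0.001, -0.009, 0.12, 0.6, 0, 0, 0, 0.001, -0.009, 0.16, 0.6]'

```text
time: 35.4
tool_pos: [0.5136, 0.0364, 0.1295]
orientation: [[1.0, 0.001, -0.0], [0.001, -1.0, 0.0], [-0.0, -0.0, -1.0]]
contact_force: [0.8, 0.1, -2.5]
gripper_width: 0.591
```

play_rows --increments '[0, 0, 0, 0, 0, 0.04, 0.6, 0, 0, 0, 0, 0, 0.08, 0.6, 0, 0, 0, 0, 0, 0.11, 0.6, 0, 0, 0, 0, 0, 0.125, 0.6, 0, 0, 0, 0, 0, 0.125, 0.6]'

```text
time: 36.02
tool_pos: [0.5137, 0.0364, 0.1149]
orientation: [[1.0, 0.001, 0.0], [0.001, -1.0, 0.0], [0.0, -0.0, -1.0]]
contact_force: [-1.5, -0.8, -2.1]
gripper_width: 0.592
```

play_rows --increments '[0, 0, 0, 0, 0, 0.01, 0.6, 0, 0, 0, 0, 0, 0.018, 0.6, 0, 0, 0, 0, 0, 0.018, 0.6]'

```text
time: 36.4
tool_pos: [0.5137, 0.0363, 0.1128]
orientation: [[1.0, 0.001, 0.0], [0.001, -1.0, 0.0], [0.0, -0.0, -1.0]]
contact_force: [0.0, 0.6, -2.9]
gripper_width: 0.595
```

play_rows --increments '[0, 0, 0, 0, 0, 0.006, 0.6, 0, 0, 0, 0, 0, 0.012, 0.6, 0, 0, 0, 0, 0, 0.012, 0.6]'

```text
time: 36.78
tool_pos: [0.5144, 0.0363, 0.1126]
orientation: [[1.0, 0.001, 0.002], [0.001, -1.0, 0.0], [0.002, -0.0, -1.0]]
contact_force: [-1.9, -0.8, 5.2]
gripper_width: 0.597
```

The force turned to +5 N, so the collar is seated. Opening the jaws.

play_rows --increments '[0, 0, 0, 0, 0, -0.004, 0.4, 0, 0, 0, 0, 0, -0.004, 0.35, 0, 0, 0, 0, 0, -0.004, 0.2, 0, 0, 0, 0, 0, -0.004, 0.15, 0, 0, 0, 0, 0, -0.004, 0.15]'

```text
time: 37.4
tool_pos: [0.5137, 0.0364, 0.1117]
orientation: [[1.0, 0.001, 0.0], [0.001, -1.0, 0.0], [0.0, -0.0, -1.0]]
contact_force: [0.2, 0.2, -0.7]
gripper_width: 0.851
```

Run:
```python
from cfg import *
o=telemetry.get_obs();print(o['tool_pos'],o['contact_force'],o['gripper_width'])
w=cv2.cvtColor(vision.grab_frame('wrist'),cv2.COLOR_RGB2BGR);s=cv2.cvtColor(vision.grab_frame('scene'),cv2.COLOR_RGB2BGR)
cv2.imwrite('pics/c28.png',np.hstack([cv2.resize(w[180:340,200:370],(400,376)),cv2.resize(s[150:240,270:366],(400,376))]))
```

```text
[0.51370868 0.03638181 0.11167255] [ 0.15074362  0.2334686  -0.69749157] 0.8505932368024924
```

View pics/c28.png

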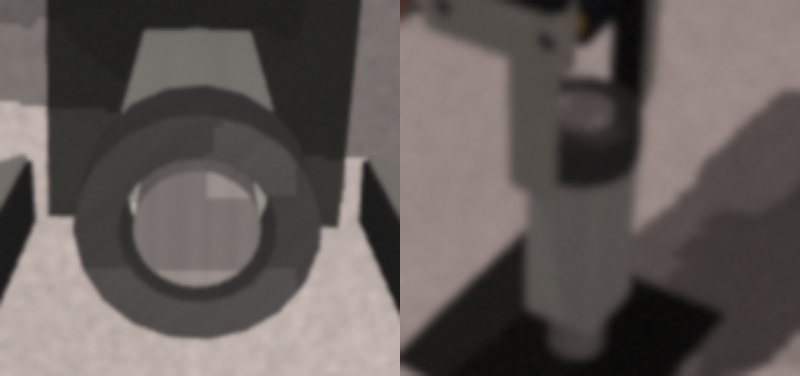

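The collar sits round the neck and the jaws are clear, so I rise straight up.

play_rows --increments '[0, 0, 0, 0, 0, -0.15, 0.1, 0, 0, 0, 0, 0, -0.45, 0.1, 0, 0, 0, 0, 0, -0.8, 0.1, 0, 0, 0, 0, 0, -1, 0.1, 0, 0, 0, 0, 0, -1, 0.1]'

```text
time: 38.12
tool_pos: [0.5154, 0.0362, 0.2343]
orientation: [[1.0, 0.001, 0.006], [0.001, -1.0, -0.0], [0.006, 0.0, -1.0]]
contact_force: [-0.9, -0.0, -0.3]
gripper_width: 0.901
```

play_rows --increments '[0, 0, 0, 0, -0.5, -0.1, 0.1, 0, 0, 0, 0, -1, -0.2, 0.1, 0, 0, 0, 0, -1, -0.2, 0.1, 0, 0, 0, 0, -1, -0.2, 0.1]'

```text
time: 38.62
tool_pos: [0.5126, 0.156, 0.2541]
orientation: [[1.0, 0.002, -0.003], [0.002, -1.0, -0.001], [-0.003, 0.001, -1.0]]
contact_force: [0.5, -0.6, -1.1]
gripper_width: 0.902
```

Run:
```python
from cfg import *
o=telemetry.get_obs();print(o['tool_pos'],o['contact_force'],o['time'])
t=cv2.cvtColor(vision.grab_frame('top'),cv2.COLOR_RGB2BGR);s=cv2.cvtColor(vision.grab_frame('scene'),cv2.COLOR_RGB2BGR)
cv2.imwrite('pics/top29.png',t);cv2.imwrite('pics/scene29.png',s)
c=np.zeros((600,800,3),np.uint8)
c[:,400:]=cv2.resize(s[165:240,280:330],(400,600),interpolation=cv2.INTER_CUBIC)
c[:300,:400]=cv2.resize(t[100:280,160:400],(400,300))
c[300:600,:300]=cv2.resize(t[213:253,240:280],(300,300),interpolation=cv2.INTER_CUBIC)
cv2.imwrite('pics/c29.png',c)
```

```text
[0.51264878 0.15603974 0.25408717] [ 0.46500367 -0.56867042 -1.09472504] 38.625
```

View pics/c29.png

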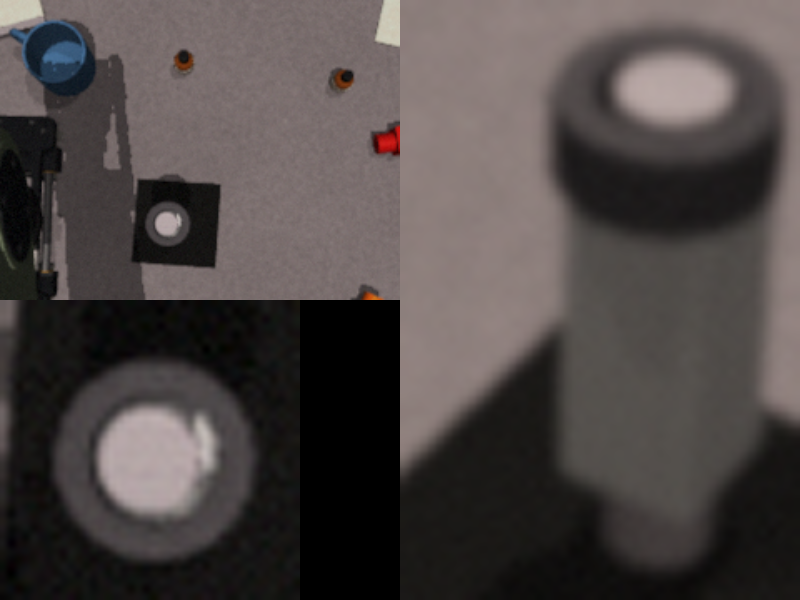

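Run:
```python
from cfg import *
print('ring top',tri(ray('top',260.2,233.8),ray('scene',312.8,176.4)),'neck top',tri(ray('top',259.3,233.8),ray('scene',313.6,175.7)),'mat',M)
t0_=cv2.imread('pics/top0.png');t=cv2.imread('pics/top29.png')
for n,(x,y) in dict(mug=(193,132),v1=(270,137),v2=(365,148)).items():
    tm=t0_[y-14:y+14,x-14:x+14]; r=cv2.matchTemplate(t[y-30:y+30,x-30:x+30],tm,cv2.TM_CCOEFF_NORMED); m=cv2.minMaxLoc(r); print(n,'shift px',np.array(m[3])-16,round(m[1],3))
from rig import close_job
print(close_job())
```

```text
ring top (array([0.51235399, 0.0341867 , 0.14012791]), np.float64(0.0002748716622486199)) neck top (array([0.51233478, 0.03588873, 0.14237418]), np.float64(0.0003855391961109587)) mat [0.5143 0.0283]
mug shift px [0 0] 0.863
v1 shift px [0 0] 0.993
v2 shift px [0 0] 0.994
the job is handed in; nothing more can be done
None
```

The column is standing on the mat with the collar seated on its upper shoulder, and the job is handed in at about 39 s of the 72 s allowed. No verdict was reported.

**What I did:**
- I chose the bare-metal column over the red and orange look-alikes.
- I tipped it up onto its nearer end and let it stand there released.
- I turned it about 8° in the grip towards the mat, laid it down onto the mat, and stood it up on its other end.
- I then lowered the collar over the neck until contact and released it.

**Last checks:**

| Check | Result |
|---|---|
| Column axis from mat centre | about 7–8 mm |
| Column upright | top and shoulder positions agree within about 1 mm |
| Neck top height | 142.4 mm (text: 142) |
| Collar top height | 140.1 mm, so its underside is at about 116 mm (text: 117) |
| Collar centre from neck | about 2 mm |
| Mug and vials | no shift seen in the top view |
| Arm | well clear of everything |

**What failed or disagreed:**
- **Fingertip position:** in the images the tips ended about 8–11 mm behind the reported tool point, not 25 mm ahead as stated.
- **Collar grasp:** because of that, my first try closed above the collar. I reopened, went deeper in force-checked steps, and the second grasp held.
- **Column grips:** for the same reason these were probably shallower than planned, but they held throughout.
- **Camera estimates:** the wrist and top cameras differed by about 2 mm.

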